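Take the slide carrier off its barbed drain hook and put it into the staining jar

TASK

The blue slide carrier has drained on the barbed hook under the clear roof: raise it, tilt it and ease it off over the barb without forcing the hook, and stand it upright on the bare bench and let go. Then take it again by its handle, lower it right down to the floor of the glass jar while still holding it, and let go there. Leave the jar where it stands (a slight nudge is all right) and do not disturb the bottle, vial and dish.

Things in the scene. Friction and masses are not known exactly. Their poses are not given: they have to be found in the camera images.
- carrier_mid (a point): Middle of the loose blue slide carrier, 80.5 mm above its underside, on its axis; z up. 161 mm tall, about 0.14 kg. Body 50 (x) x 38 (y) x 60 mm high, flat sides at y = +-19 mm (their 1 mm ribs are only for looks). It hangs with its underside 60 mm above the bench, x and y along the hook's, up to 4 mm off the hang point along the bar.
- carrier: The same carrier; origin at the centre of its underside, same axes. From the middle of the body a flat upright handle, 5 mm thick (x) and 30 mm wide (y), rises to 161 mm. Rectangular eye through it along x: 18 mm wide, from 121 to 151 mm above the underside; the bar over the eye is 10 mm high. The upper edge of the eye rests on the hook bar.
- hook (a point): Hang point on the axis of the fixed hook bar, 208 mm above the bench; z up, -x out to the hook's open end (roughly to the robot). 6 mm round steel rod; its axis runs level from the post to x = -14 mm, then as a prong to (-24, 0, +28) mm, then as a short barb back to (-21, 0, +27) mm.
- barb (a point): Tip of the barb, at (-21, 0, +27) mm from hook. An upright carrier cannot pass it. What works, from the hanging pose: up 18 and out 9 mm; turn about y at the eye (148 mm above the underside) until the foot has swung 30 degrees out (-x), moving to 23 up, 12 out; on to 31 up, 15 out; then out at 33 up, turning back upright by 30 out.
- stand: Fixed draining station; origin on the bench under hook, same axes. Post front at x = +71 mm. Clear roof 58 mm above the hook point, x -25 to +85, y +-74 mm: no room to work the handle there, so take the carrier's body by its sides from in front with the tool tilted about 30 degrees. Foot plate x -60 to +100, y +-65 mm, 15 mm high.
- jar_floor (a point): Centre of the inner floor of the open rectangular clear glass jar, 4 mm above the bench; z up. Inside 55 (x) x 43 (y) mm, 62 mm deep. The carrier fits either way round with its x along the jar's x, 2.5 mm free on each side; its handle then stands out of the jar, up to 165 mm above the bench.
- jar: The same jar; origin at the centre of its underside, same axes. 71 (x) x 59 (y) mm outside at the rim, 66 mm high, loose, 0.7 kg. The bench between the jar and the station, round world x = 0.47, y = 0.05 m, is always bare.
- bottle_mid (a point): Bystander: brown-filled reagent bottle with blue cap, 46 mm across, 87 mm tall; its middle, 43 mm up.
- vial_mid (a point): Bystander: glass vial with green cap, 27 mm across, 64 mm tall; its middle, 32 mm up.
- dish_mid (a point): Bystander: lidded petri dish, 93 mm across, 16 mm high; its middle, 8 mm up.
There are look-alikes about, which are no part of the job. Of the things like the carrier, leave any that is brown, green or red; of the rest the larger one is meant.

How it is judged:
By the outcome, as a careful person would: the job done as asked, in the order asked, and still so for the second after the job is handed in, with the robot touching nothing.
It also fails if it takes over 64 s, if anything falls off the work surface, if the arm or the gripper's body presses on something with over 40 N, if the wrist force passes 120 N, or if a joint passes its speed limit or range.

ROBOT

A 6-joint arm with a two-finger parallel gripper is mounted at the origin on a cart in front of the work surface, level with it; the furniture and walls round the work are solid. World frame = base frame: x ahead of the robot, y to its left, z up, the work surface at z = 0. Lengths are in m, angles in degrees, forces in N, time in s.
With the tool pointing down it reaches from about 0.4 to 0.825 m from the base axis. Payload 7 kg.
Tool frame: the origin (TCP) lies midway between the tips of the shut fingers; the grasp point (between the pads) lies 19 mm behind it (r.grip_point_offset is the z of the grasp point in the tool frame, in m); z points along the fingers, y is the line along which they close (so a half turn about z gives the same grasp; the last joint's range is limited). The gripper opens to 88 mm and grips with 3 to 60 N. Pads are 19 mm wide; open, the fingers measure 130 mm over their backs; the gripper's body (78 mm by 193 mm) begins 47 mm behind the grasp point.
Start: joints at [-47.779, 20.546, 0.682, 0, -70.136, -16.507], TCP at [0.293, -0.608, 0.227] pointing down, gripper open.
Joint ranges: [-176.03, 176.03], [-82.01, 121.73], [-58.28, 71.71], [-173.87, 95.51], [-174.79, -0.11], [-173.66, 173.66]. Speed limits (degrees/s): [136.94, 136.94, 172.46, 180, 180, 180].

INTERFACE

Orientations are given as [roll, pitch, yaw] about the fixed x, y, z axes, in that order (R = Rz(yaw) Ry(pitch) Rx(roll)).
In Python, from plant import r, viewer, recognise, outline_of, pinpoint gives the robot as it stands.
- The arm moves only by the tool move_arm, never from a script. Its argument "targets" is a list of rows, each a list of 2 entries, a list of its own where there are three numbers: the shift along the tool's x, y, z in cm, then the turn, a rotation vector about the tool's x, y, z in rad. A call has 1 to 5 rows; each row is the pose to reach, as a shift and turn from the pose commanded when the call began, along the tool's axes at that moment; what a row does not reach only later rows make up. A row lasts 1/8 s, in which the tool goes at most 62.5 mm and 10.7 degrees, less where a joint would pass 70% of its speed; a pose out of reach is approached as far as the arm can. A call with a gripper value outside its range is refused whole. "jaw" is the finger opening in cm, from 0 to 8.76, set as the call begins (left out, the last holds). The fingers move at their own pace and stop on an object; "squeeze" is the grip in N (left out, the last holds). Time passes only in rows, so rows that repeat a pose let the fingers close. It gives the time, the measured TCP pose, the force, the opening and the grip force at its end, in the units of the state.
- r.get_state(): the state, without advancing time (a new reading comes with each control period).
- viewer.capture(name): name is "scene" or "side" or "wrist"; returns a dict with "image" (384x512x3 uint8, blue, green, red), "intrinsics" (3x3 intrinsics, pixels), "camera_from_world" (4x4, takes a point from world to camera coordinates). Camera axes: x right, y up, looking along -z (the intrinsics and any distortion apply to the point x, -y, -z); pixel columns grow to the right and rows downward; lengths in m; the calibration is good to about 2 mm. A picture is of the moment at which its call begins. There is no depth.
- r.close_job(): hands the job in; it is judged then, once.
Trained networks look in the newest picture that a camera, given by its name, has taken for a name from the list of things; names that differ only in an ending like _2 or _b are one class to them, and where a whole thing is asked for, a point or a joint stands for the part that bears it (a point fixed in the world has none). Each returns a list of dicts, best first, with "score" (0 to 1); they miss things now and then, are a little off and sometimes report something else, mostly with a low value. They report only what shows in the picture. A call takes as long as a camera call. They do not tell look-alikes from the thing itself.
- recognise(label, camera): "box" ([left, top, right, bottom] in pixels, round what is visible of it).
- outline_of(label, camera): "mask" (384x512 bool, what is visible of it) and "box" ([left, top, right, bottom] in pixels, round what is visible of it).
- pinpoint(label, camera): "location" ([row, column] in pixels: a listed point, or the origin of a listed thing).
The state is a dict: "time_s": time; "joints": joint angles; "qd": joint speeds; "joint_torque": joint torques, N m; "tcp_pos": TCP position; "eef_rot": TCP orientation; "contact_force": force on the tool from outside, world axes, zero at the start; "moment": the same for the moment, N m; "gripper_width": finger opening in m; "gripper_force": force on a finger pad.
Only numpy, scipy, OpenCV 4.12 (cv2) and the standard library are available. Lean on these libraries where they do the work, as an engineer would, in place of code of your own. Each camera call takes 0.05 s, during which the arm holds its last target. There are 200 camera calls.

## Working session

There is one attempt and no reset: what is moved stays moved. The work goes in short steps, Python scripts to look and compute and a tool call to move; the robot and the scene stay as the last step left them, time stands still between calls to the robot, and variables do not carry over. Pictures are saved under pics/ and viewed, at most 10 in all, crops included, and the job is handed in when it is done.

Besides the shell and the picture viewer there is one more tool, called after ">>>" as name(argument=value, ...) on one line, values as JSON. move_arm: Moves the arm, as the interface text tells. Its arguments: {"type":"object","properties":{"targets":{"type":"array","items":{"type":"array"}},"jaw":{"type":"number"},"squeeze":{"type":"number"}},"required":["targets"]}

```bash
ls; mkdir -p pics
python3 - <<'E'
from plant import r, viewer, recognise, outline_of, pinpoint
import cv2, numpy as np
ims=[]
for c in ["scene","side"]:
    d=viewer.capture(c); ims.append(d["image"]); np.savez(f"cal_{c}.npz",K=d["intrinsics"],T=d["camera_from_world"])
    print(c,d.keys())
    for n in ["carrier_mid","carrier","hook","barb","stand","jar_floor","jar","bottle_mid","vial_mid","dish_mid"]:
        print(n,[(np.round(p["location"]).tolist(),round(p["score"],2)) for p in pinpoint(n,c)])
cv2.imwrite("pics/scene.png",cv2.resize(ims[0],(800,600)));cv2.imwrite("pics/side.png",cv2.resize(ims[1],(800,600)))
print(r.get_state(), r.grip_point_offset)
E
```

```text
pics
scene dict_keys(['image', 'intrinsics', 'camera_from_world'])
carrier_mid [([238.0, 147.0], 0.87), ([203.0, 282.0], 0.71), ([157.0, 320.0], 0.71), ([274.0, 225.0], 0.7), ([176.0, 264.0], 0.61), ([176.0, 226.0], 0.49)]
carrier [([216.0, 226.0], 0.94), ([256.0, 151.0], 0.88), ([291.0, 230.0], 0.58), ([192.0, 259.0], 0.57), ([215.0, 281.0], 0.56)]
hook [([177.0, 226.0], 0.62)]
barb [([177.0, 233.0], 0.85)]
stand [([231.0, 230.0], 0.79), ([275.0, 176.0], 0.37)]
jar_floor [([204.0, 357.0], 0.74)]
jar []
bottle_mid [([276.0, 177.0], 0.86)]
vial_mid [([178.0, 288.0], 0.58)]
dish_mid [([155.0, 320.0], 0.63)]
side dict_keys(['image', 'intrinsics', 'camera_from_world'])
carrier_mid [([200.0, 183.0], 0.89), ([166.0, 226.0], 0.79), ([225.0, 300.0], 0.78), ([240.0, 268.0], 0.62), ([176.0, 252.0], 0.61)]
carrier [([222.0, 184.0], 0.92), ([187.0, 225.0], 0.86), ([202.0, 250.0], 0.83), ([255.0, 271.0], 0.77), ([244.0, 303.0], 0.58)]
hook [([151.0, 251.0], 0.72), ([189.0, 196.0], 0.47), ([325.0, 292.0], 0.2)]
barb [([148.0, 244.0], 0.97)]
stand [([227.0, 251.0], 0.79)]
jar_floor [([326.0, 294.0], 0.78)]
jar [([326.0, 294.0], 0.65)]
bottle_mid [([189.0, 196.0], 0.77)]
vial_mid [([254.0, 320.0], 0.56)]
dish_mid [([293.0, 369.0], 0.95)]
{'time_s': 1.1, 'joints': array([-4.77798923e+01,  2.05446474e+01,  6.82848236e-01,  9.29249810e-04,
       -7.01359857e+01, -1.65082839e+01]), 'qd': array([-0.03911313,  0.01721854,  0.00488545, -0.06151059,  0.02866208,
       -0.02156012]), 'joint_torque': array([-5.66117102e-03, -5.82405102e+01,  2.93304563e+01,  7.00245917e+00,
        1.26041839e-02, -6.23141815e-06]), 'tcp_pos': array([ 0.29283501, -0.60815786,  0.22659028]), 'eef_rot': array([-1.79997628e+02, -2.08506948e-04, -1.54287860e+02]), 'contact_force': array([-0.47302898, -0.61025321,  0.26154053]), 'moment': array([-0.02267351, -0.00292147,  0.00659686]), 'gripper_force': 0.0, 'gripper_width': 0.0876636586512739} -0.0188
```

View pics/scene.png

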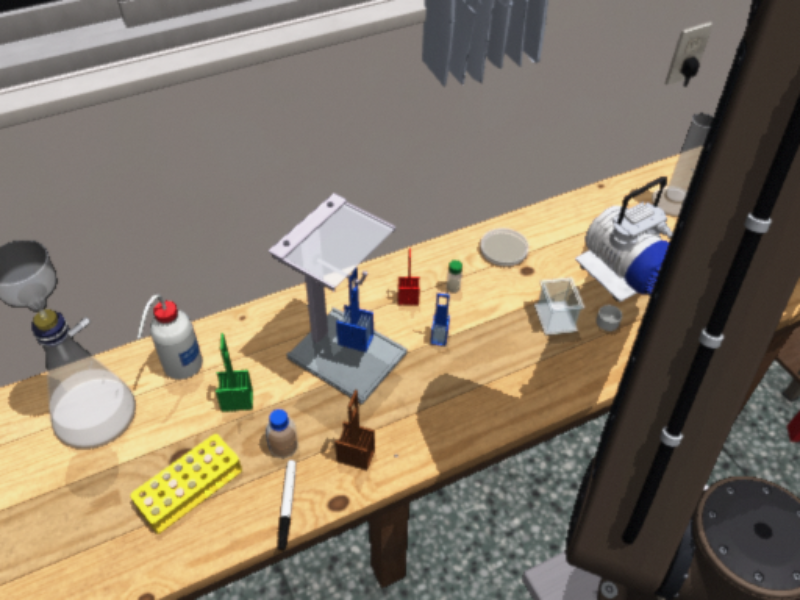

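View pics/side.png

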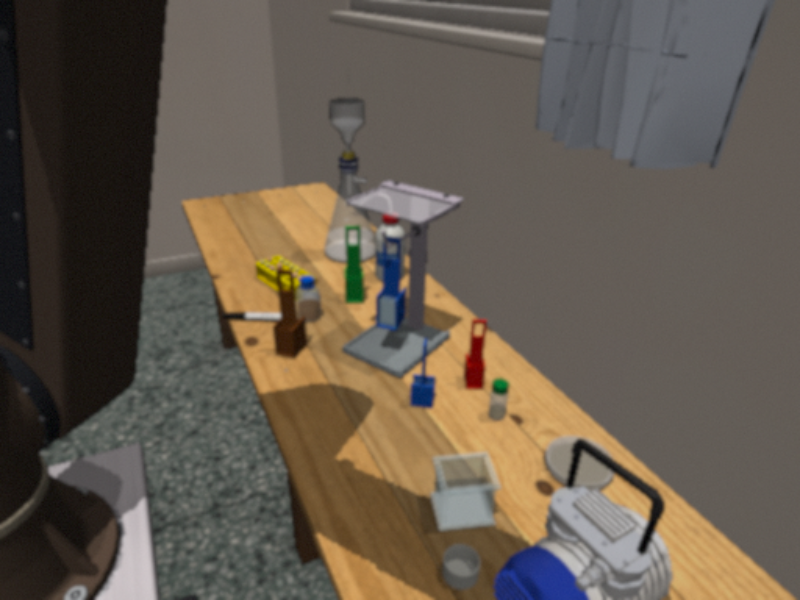

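The job's carrier could be confused with five things (native scene pixels): the hanging blue carrier (226,205), a small blue one (281,205), red (261,182), green (150,245) and brown (227,280). The hanging blue one is the larger blue one and it is on the hook, so I choose it and will check it with a close crop.

```bash
cat > h.py <<'E'
import numpy as np, cv2
from scipy.optimize import least_squares
from scipy.spatial.transform import Rotation as Ro
def cal(c):
    z=np.load(f"cal_{c}.npz"); return z["K"],z["T"]
def proj(P,K,T):
    P=np.atleast_2d(P); q=P@T[:3,:3].T+T[:3,3]; q=q*[1,-1,-1]; u=q@K.T; return u[:,:2]/u[:,2:]
def tri(obs): # list of ((col,row),(K,T))
    f=lambda X: np.concatenate([proj(X,*c)[0]-p for p,c in obs])
    s=least_squares(f,[.5,0,.1]); return s.x, s.fun
def ray_z(p,c,z):
    s=least_squares(lambda X: proj([X[0],X[1],z],*c)[0]-p,[.5,0]); return np.r_[s.x,z]
def fitpose(pts,obs,x0): # planar pose; obs: list of (idx,(col,row),cal)
    def f(v):
        R=Ro.from_euler('z',v[2]).as_matrix(); W=pts@R.T+[v[0],v[1],0]
        return np.concatenate([proj(W[i],*c)[0]-p for i,p,c in obs])
    s=least_squares(f,x0,loss='soft_l1'); return s.x,s.fun
E
python3 - <<'E'
from h import *
S,D=cal("scene"),cal("side")
rc=lambda a:(a[1],a[0])
for n,a,b in [("hook",(177,226),(151,251)),("barb",(177,233),(148,244)),("carrmid",(203,226*1.),(176,252)),("carr",(216,226),(202,250)),("stand",(231,230),(227,251)),("jarfl",(204,357),(326,294)),("bottle",(276,177),(189,196)),("vial",(178,288),(254,320)),("dish",(155,320),(293,369))]:
    x,e=tri([(rc(a),S),(rc(b),D)]); print(n,x.round(3),e.round(1))
k=.64
pts=np.array([[-.060,.065,.015],[-.060,-.065,.015],[.1,-.065,.015],[.1,.065,.015],[-.025,.074,.266],[-.025,-.074,.266],[.085,-.074,.266],[.085,.074,.266]])
x0=[tri([((230,231),S),((251,227),D)])[0][0],tri([((230,231),S),((251,227),D)])[0][1],0]
print((proj(pts+[x0[0],x0[1],0],*S)/k).round().tolist());print((proj(pts+[x0[0],x0[1],0],*D)/k).round().tolist())
print("centres",np.linalg.inv(S[1])[:3,3],np.linalg.inv(D[1])[:3,3])
E
```

```text
hook [0.573 0.222 0.216] [-0.5 -1.5 -1.3  1.2]
barb [0.551 0.214 0.233] [-0.3 -1.1 -0.9  0.8]
carrmid [0.572 0.228 0.136] [-1.5 -4.4 -3.7  3.5]
carr [0.575 0.226 0.066] [-0.3 -0.7 -0.6  0.5]
stand [ 0.576  0.216 -0.009] [ 0.   0.1  0.  -0. ]
jarfl [ 0.505 -0.136 -0.   ] [-0.3 -0.6 -0.4  0.3]
bottle [0.476 0.396 0.044] [ 0.   0.1  0.1 -0.1]
vial [0.655 0.001 0.025] [-0.5 -1.3 -0.9  0.8]
dish [ 0.696 -0.134  0.011] [ 0.5  1.5  0.8 -0.8]
[[338.0, 394.0], [410.0, 365.0], [369.0, 299.0], [301.0, 323.0], [313.0, 276.0], [409.0, 243.0], [376.0, 197.0], [285.0, 226.0]]
[[348.0, 333.0], [376.0, 372.0], [460.0, 349.0], [425.0, 314.0], [362.0, 197.0], [400.0, 229.0], [466.0, 218.0], [421.0, 189.0]]
centres [-0.140687    0.5112835   1.06010369] [ 0.2179502  -0.54008868  0.57995443]
```

Run:
```python
from h import *
S,D=cal("scene"),cal("side");k=.64
pts=np.array([[-.060,.065,.015],[-.060,-.065,.015],[.1,-.065,.015],[.1,.065,.015],[-.025,.074,.266],[-.025,-.074,.266],[.085,-.074,.266],[.085,.074,.266]])
o=[(0,(362,394),S),(1,(407,350),S),(3,(288,355),S),(4,(335,283),S),(5,(395,230),S),(6,(338,196),S),(7,(270,248),S),
(0,(343,349),D),(1,(404,372),D),(2,(450,337),D),(4,(348,203),D),(5,(410,222),D),(6,(463,200),D),(7,(395,183),D)]
o=[(i,np.array(p)*k,c) for i,p,c in o]
v,e=fitpose(pts,o,[.576,.22,.4]);print(v,np.degrees(v[2]));print(e.round(1))
R=Ro.from_euler('z',v[2]).as_matrix()
for q in [(-.024,0,.236),(0,0,.208),(0,0,.0605+.08)]: 
    w=R@q+[v[0],v[1],0]; print(w.round(4),proj(w,*S).round(1),proj(w,*D).round(1))
from plant import viewer
d=viewer.capture("scene");a=d["image"][150:260,170:310];cv2.imwrite("pics/crop1.png",cv2.resize(a,None,fx=5,fy=5,interpolation=2))
```

```text
[0.57817357 0.21936177 0.48813454] 27.96804921947268
[-0.5  1.8  0.8 -3.4 -1.4 -3.8 -1.4  2.4  0.9 -2.5 -0.1 -0.   1.7  2.7
 -0.1 -3.  -1.4 -0.2  1.9 -4.2  0.1 -0.   9.2  1.8  0.   2.9 -3.4  1.9]
[0.557  0.2081 0.236 ] [[233.9 172.4]] [[246.3 148. ]]
[0.5782 0.2194 0.208 ] [[226. 176.]] [[252.  155.4]]
[0.5782 0.2194 0.1405] [[226.8 194.7]] [[251.7 179.1]]
```

View pics/crop1.png

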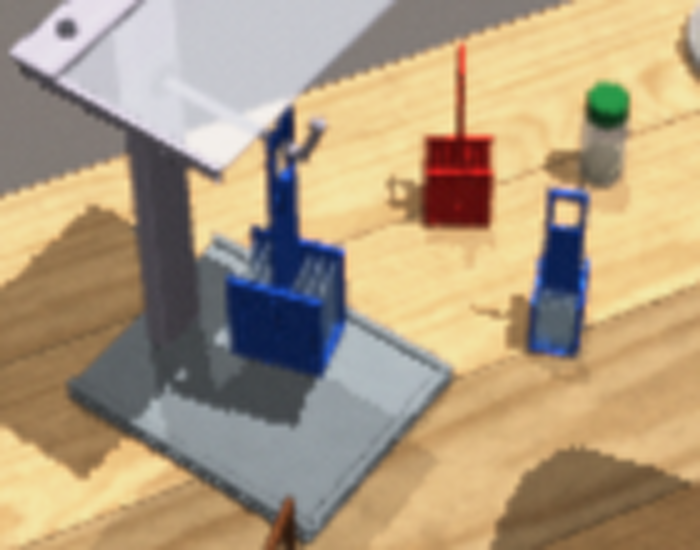

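The crop confirms it: the large blue carrier hangs on the barbed hook under the roof (crop ~(285,270)), and the small blue one on the bench (560,290) is a look-alike. I'll check the surroundings and plan the approach.

```bash
cat >> h.py <<'E'
G=0.0188
def Rt(yaw,tilt):  # tool y = heading's left, z tilted forward from down
    h=np.array([np.cos(yaw),np.sin(yaw),0]); z=np.sin(tilt)*h-np.cos(tilt)*np.array([0,0,1.]); y=np.array([-np.sin(yaw),np.cos(yaw),0])
    return np.c_[np.cross(y,z),y,z]
def rows(wps, start=None):
    """wps: list of (grasp point world, R); prints shift cm / rotvec rad in tool frame of start (p_tcp,R)"""
    from plant import r
    if start is None:
        s=r.get_state(); start=(s["tcp_pos"],Ro.from_euler('xyz',s["eef_rot"],degrees=True).as_matrix())
    p,R0=start
    for g,R in wps:
        t=np.array(g)+R[:,2]*G
        print([((t-p)@R0*100).round(2).tolist(), Ro.from_matrix(R0.T@R).as_rotvec().round(3).tolist()], "d=%.3f"%np.linalg.norm(t-p))
E
python3 - <<'E'
from h import *
S,D=cal("scene"),cal("side");rc=lambda a:(a[1],a[0])
for n,a,b in [("brown",(291,230-2),(222,184)),("green",(256,151),(187,225)),("red",(192,259),(244-6,303)),("smallblue",(215,281),(255,271))]:
    print(n,tri([(rc(a),S),(rc(b),D)])[0].round(3))
Y=np.radians(28); Rd=Rt(Y,0)
rows([((.42,-.42,.36),Rd),((.48,-.2,.36),Rd),((.47,.02,.36),Rd),((.45,.1,.30),Rt(Y,.7))])
E
```

```text
brown [0.408 0.296 0.005]
green [0.581 0.431 0.008]
red [0.662 0.09  0.007]
smallblue [0.562 0.072 0.001]
[[-19.62, 11.43, -11.46], [0.0, -0.0, -0.04]] d=0.254
[[-34.57, 28.65, -11.46], [0.0, -0.0, -0.04]] d=0.463
[[-43.22, 48.91, -11.46], [0.0, -0.0, -0.04]] d=0.663
[[-46.1, 57.03, -5.91], [-0.014, -0.7, -0.038]] d=0.736
```

>>> move_arm(targets=[[[-5,2,-6],[0,0,0]],[[-10,5,-11.5],[0,0,-0.02]],[[-15,9,-11.5],[0,0,-0.04]],[[-20,12,-11.5],[0,0,-0.04]],[[-24,16,-11.5],[0,0,-0.04]]])

```text
time_s: 1.78
tcp_pos: [0.4333, -0.3756, 0.3416]
eef_rot: [-179.9, 0.0, -152.0]
contact_force: [0.9, 0.1, -0.0]
gripper_width: 0.0877
gripper_force: 0.0
```

>>> move_arm(targets=[[[-3.5,4,0],[0,0,0]],[[-7,8,0],[0,0,0]],[[-10.5,12.5,0],[0,0,0]],[[-13,17,0],[0,0,0]],[[-15,22,0],[0,0,0]]])

```text
time_s: 2.4
tcp_pos: [0.4614, -0.1108, 0.341]
eef_rot: [-180.0, 0.0, -152.0]
contact_force: [0.4, 0.4, 0.2]
gripper_width: 0.0874
gripper_force: 0.0
```

Run:
```python
from h import *
from plant import r
s=r.get_state();print(s["time_s"],s["tcp_pos"],s["eef_rot"],s["joints"].round(1))
Y=np.radians(28)
C=np.array([.5782,.2194,0]);R=Ro.from_euler('z',Y).as_matrix()
g=C+R@[-.008,0,.095]; T=Rt(Y,np.radians(40)); z=T[:,2]
print(g)
rows([(np.array([.45,.08,.32]),T),(g-z*.15,T),(g-z*.10,T),(g,T)])
```

```text
2.4 [ 0.46139331 -0.11080291  0.34104369] [-1.79994775e+02  1.55152019e-02 -1.51994906e+02] [ 10.3  -2.2 -12.2   0.  -79.9 -72.3]
[0.57113642 0.21564423 0.095     ]
[[-9.16, 17.38, 3.55], [-0.0, -0.698, 0.0]] d=0.200
[[-16.58, 23.67, 14.56], [-0.0, -0.698, 0.0]] d=0.324
[[-19.79, 23.67, 18.39], [-0.0, -0.698, 0.0]] d=0.359
[[-26.22, 23.67, 26.05], [-0.0, -0.698, 0.0]] d=0.439
```

>>> move_arm(targets=[[[-2.5,5,0.5],[0,-0.14,0]],[[-5,10,1],[0,-0.3,0]],[[-8,15,2.5],[0,-0.45,0]],[[-11,19.5,5],[0,-0.6,0]],[[-13.5,22,9],[0,-0.698,0]]])

```text
time_s: 3.02
tcp_pos: [0.4847, 0.1277, 0.2741]
eef_rot: [-179.7, 38.6, -152.0]
contact_force: [4.0, -1.7, 1.6]
gripper_width: 0.0873
gripper_force: 0.0
```

>>> move_arm(targets=[[[0,1.65,3],[0,0,0]],[[0,1.65,5.8],[0,0,0]],[[0,1.65,5.8],[0,0,0]]])

```text
time_s: 3.4
tcp_pos: [0.5156, 0.1505, 0.2337]
eef_rot: [179.9, 37.3, -152.3]
contact_force: [0.2, 0.3, -0.0]
gripper_width: 0.0873
gripper_force: 0.0
```

Run:
```python
from h import *
from plant import *
s=r.get_state();print(s["time_s"],s["tcp_pos"],s["eef_rot"],s["joints"].round(1))
for c in ["wrist","scene","side"]:
    d=viewer.capture(c); np.savez(f"cal_{c}.npz",K=d["intrinsics"],T=d["camera_from_world"])
    for n in ["carrier_mid","carrier","hook","barb"]:
        print(c,n,[(np.round(p["location"],1).tolist(),round(p["score"],2)) for p in pinpoint(n,c)][:4])
    if c=="wrist": cv2.imwrite("pics/w1.png",cv2.resize(d["image"],(800,600)))
W=cal("wrist"); C=np.array([.5782,.2194,0]);R=Ro.from_euler('z',np.radians(28)).as_matrix()
for q in [(-.025,.019,.12),(-.025,-.019,.12),(-.025,.019,.06),(-.025,-.019,.06),(-.024,0,.236),(-.06,.065,.015),(-.06,-.065,.015)]:
    print(q,(proj(C+R@q,*W)/.64).round(0))
```

```text
3.4 [0.51562521 0.15046887 0.23368697] [ 179.9269374    37.27265063 -152.27747453] [  36.9  -12.4  -58.2   37.    -9.1 -134. ]
wrist carrier_mid [([71.7, 159.9], 0.88), ([57.6, 469.7], 0.87), ([144.2, 150.8], 0.79), ([203.2, 403.9], 0.74)]
wrist carrier [([160.4, 391.2], 0.94), ([138.3, 289.1], 0.92), ([112.8, 156.4], 0.78), ([18.1, 430.9], 0.64)]
wrist hook [([255.1, 298.1], 0.63)]
wrist barb [([277.1, 304.6], 0.62)]
scene carrier_mid [([235.3, 146.0], 0.7), ([198.8, 226.1], 0.69), ([273.6, 223.9], 0.65), ([202.1, 284.7], 0.45)]
scene carrier [([257.3, 152.4], 0.76), ([289.3, 229.2], 0.75), ([217.5, 228.6], 0.72)]
scene hook [([177.3, 223.3], 0.6)]
scene barb [([179.2, 232.8], 0.96)]
side carrier_mid [([235.9, 268.4], 0.88), ([198.4, 184.8], 0.88), ([223.5, 301.0], 0.8), ([178.8, 248.4], 0.68)]
side carrier [([255.6, 272.9], 0.92), ([201.2, 248.8], 0.91), ([222.0, 186.4], 0.9), ([188.3, 228.3], 0.75)]
side hook [([159.7, 251.1], 0.64)]
side barb []
(-0.025, 0.019, 0.12) [[481. 255.]]
(-0.025, -0.019, 0.12) [[420. 256.]]
(-0.025, 0.019, 0.06) [[472. 192.]]
(-0.025, -0.019, 0.06) [[418. 192.]]
(-0.024, 0, 0.236) [[466. 437.]]
(-0.06, 0.065, 0.015) [[537. 110.]]
(-0.06, -0.065, 0.015) [[353. 111.]]
```

View pics/w1.png

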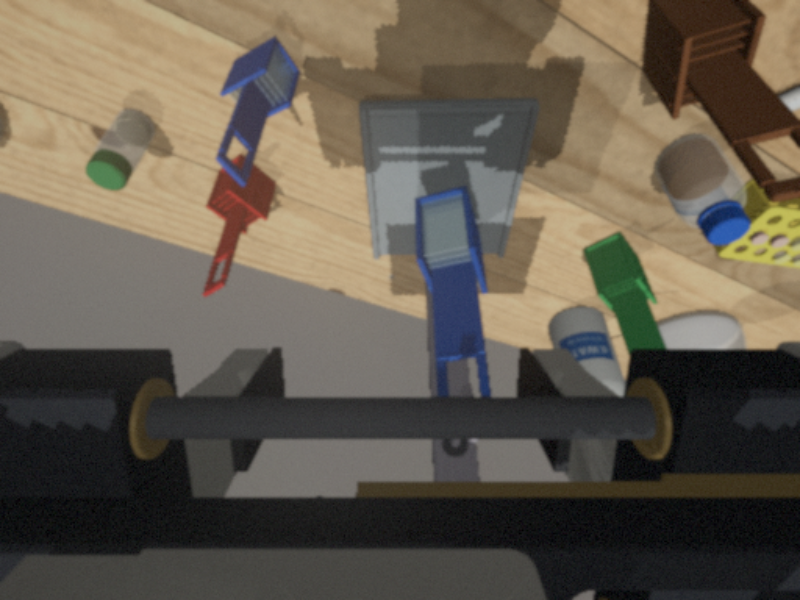

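```bash
cat > fk.py <<'E'
from h import *
E=lambda a,d:Ro.from_euler(a,d,degrees=True).as_matrix()
M=E('y',90).T@np.array([[0,-1,0],[-1,0,0],[0,0,-1.]])
def fk(j,P,s=1):
    h,L2,L3,t,d1,d2,ex=P
    A=E('z',j[0]); p=A@[0,-d1,h]+A@E('y',j[1])@[0,0,L2]
    B=A@E('y',j[1]-j[2]); p=p+B@[L3,0,ex]
    C=B@E('x',s*j[3])@E('y',-j[4]); p=p+C@[0,-d2,0]+C@[t,0,0]
    return p,C@M@E('z',-j[5])
E
python3 - <<'E'
from fk import *
from plant import r
s=r.get_state()
sm=[([-47.779,20.546,.682,0,-70.136,-16.507],[.29284,-.60816,.22659]),([10.3,-2.2,-12.2,0,-79.9,-72.3],[.46139,-.1108,.34104]),(s["joints"],s["tcp_pos"])]
for sg in (1,-1):
    R=fk(sm[2][0],[0]*7,sg)[1]; print(sg,Ro.from_matrix(R).as_euler('xyz',degrees=True).round(1),s["eef_rot"].round(1))
    o=least_squares(lambda P:np.concatenate([fk(j,P,sg)[0]-p for j,p in sm]+[1e-4*(P-[.3,.6,.46,.4,.1,.09,0])]),[.3,.6,.46,.4,.1,.09,0])
    print(o.x.round(4),o.fun[:9].round(4))
print(s["joints"])
E
```

```text
1 [142.6   1.3 137.7] [ 179.9   37.4 -152.3]
[ 0.2273  0.6062  0.4656  0.4007  0.3683 -0.1767 -0.0104] [ 0.0001  0.0001 -0.0003  0.     -0.0001  0.0003  0.     -0.     -0.    ]
-1 [ 179.9   37.4 -152.3] [ 179.9   37.4 -152.3]
[ 1.999e-01  6.018e-01  4.637e-01  3.789e-01  1.000e-04  1.916e-01
 -6.000e-04] [ 0.0001  0.0001 -0.0002  0.     -0.0002  0.0002 -0.      0.     -0.    ]
[  36.93653224  -12.59568364  -58.2201332    37.01947852   -9.09596884
 -133.99548709]
```

```bash
cat >> fk.py <<'E'
P=[.1999,.6018,.4637,.3789,.0001,.1916,-.0006]
LO=np.array([-176.03,-82.01,-58.28,-173.87,-174.79,-173.66])+.5;HI=np.array([176.03,121.73,71.71,95.51,-.11,173.66])-.5
def ik(g,R,j0):
    t=np.array(g)+R[:,2]*G
    def f(j):
        p,Q=fk(j,P,-1); return np.r_[(p-t)*10,Ro.from_matrix(Q.T@R).as_rotvec()*3]
    o=least_squares(f,np.clip(j0,LO+.1,HI-.1),bounds=(LO,HI)); return o.x,np.abs(o.fun).max()
Y=np.radians(28); HK=np.array([.5782,.2194,0]); RH=Ro.from_euler('z',Y).as_matrix()
def carr(up,out,th,tilt,o=.012,hg=.035,y=0):  # grasp pt/R when carrier displaced from hang, foot swung th deg
    e=np.array([-out/1000,y,.208+up/1000]); Rc=Ro.from_euler('y',th,degrees=True).as_matrix()
    g=HK+RH@(e+Rc@[-o,0,hg-.148])
    return g,Rt(Y,np.radians(tilt-th))
E
python3 - <<'E'
from fk import *
W,S,D=cal("wrist"),cal("scene"),cal("side")
print(proj(HK+[0,0,.06],*W),"vs 289.1,138.3")
print(tri([((289.1,138.3),W),((228.6,217.5),S),((248.8,201.2),D)]))
for tilt in (30,35,38):
    j=np.array([36,-5,-40,10,-20,-110.]);print(tilt)
    g0,T=carr(0,0,0,tilt)
    L=[("pre10",g0-.1*T[:,2],T),("pre5",g0-.05*T[:,2],T),("grasp",g0,T)]+[(str(w),)+carr(*w,tilt) for w in [(18,9,0),(20,10,15),(23,12,30),(31,15,30),(33,22,15),(33,30,0),(33,60,0),(33,110,0)]]
    for p in [(.47,.05),(.5,.03)]:
        L+=[(str(p)+"hi",np.r_[p,.13]-RH@[.012,0,0],T),("lo",np.r_[p,.037]-RH@[.012,0,0],T),("ret",np.r_[p,.037]-RH@[.012,0,0]-.1*T[:,2],T)]
    for n,g,R in L:
        j,e=ik(g,R,j); print(n,j.round(0),round(e,3))
E
```

```text
[[283.14060795 139.45277559]] vs 289.1,138.3
(array([0.56806855, 0.22095676, 0.06771757]), array([ 0.31757462,  0.58283842,  0.08164509, -1.22446278, -1.04290435,
        2.13213767]))
30
pre10 [  37.   -2.  -58.   46.   -6. -143.] 0.0
pre5 [  34.    5.  -56.   48.   -1. -142.] 0.109
grasp [  38.   12.  -48.   19.   -2. -117.] 0.204
(18, 9, 0) [  37.    9.  -51.   29.   -2. -127.] 0.156
(20, 10, 15) [  42.   10.  -37.    8.  -29. -110.] 0.0
(23, 12, 30) [  41.   13.  -25.   -0.  -52. -103.] 0.0
(31, 15, 30) [  41.   13.  -24.    0.  -53. -103.] 0.0
(33, 22, 15) [  43.    8.  -38.    7.  -30. -110.] 0.0
(33, 30, 0) [  35.    6.  -56.   41.   -2. -137.] 0.129
(33, 60, 0) [  36.    3.  -58.   38.   -2. -135.] 0.136
(33, 110, 0) [  41.   -2.  -58.   21.   -7. -123.] 0.182
(0.47, 0.05)hi [ 30.  -6. -58.   5.  -8. -97.] 0.025
lo [ 25.   9. -49. -32.  -3. -56.] 0.0
ret [ 29. -10. -58.  -5. -12. -86.] 0.072
(0.5, 0.03)hi [ 24.  -2. -49.  -9. -13. -78.] 0.0
lo [ 16.  11. -42. -38.  -9. -43.] 0.0
ret [ 23.  -6. -52. -11. -14. -75.] 0.0
35
pre10 [  36.   -3.  -58.   39.   -3. -136.] 0.145
pre5 
[... 910 characters left out ...]
.  -1. -62.] 0.248
(18, 9, 0) [ 36.  10. -40. -25.  -1. -72.] 0.288
(20, 10, 15) [  41.    7.  -50.   27.  -11. -128.] 0.0
(23, 12, 30) [  42.    9.  -32.    3.  -41. -106.] 0.0
(31, 15, 30) [  42.    8.  -32.    3.  -42. -106.] 0.0
(33, 22, 15) [  42.    5.  -50.   23.  -14. -125.] 0.0
(33, 30, 0) [ 37.   7. -43. -17.  -1. -80.] 0.317
(33, 60, 0) [ 37.   4. -45. -22.  -1. -75.] 0.32
(33, 110, 0) [ 37.   0. -49. -29.  -1. -68.] 0.316
(0.47, 0.05)hi [ 29.  -6. -56. -14.  -2. -77.] 0.042
lo [ -0.  10. -40. -72. -18.   4.] 0.0
ret [ 24. -10. -56. -27.  -6. -60.] 0.026
(0.5, 0.03)hi [ 17.  -2. -43. -33. -13. -48.] 0.0
lo [ -2.  12. -37. -69. -19.   3.] 0.0
ret [  8.  -4. -45. -43. -18. -32.] 0.0
```

Run:
```python
from fk import *
rng=np.random.default_rng(0)
def allsol(g,R):
    out=[]
    for k in range(40):
        j,e=ik(g,R,rng.uniform([-30,-20,-57,-170,-90,-170],[90,40,0,90,-2,170]))
        if e<.01 and not any(np.abs(j-q).max()<2 for q in out): out.append(j)
    return out
for tilt in (22,26,30,35):
    g0,T=carr(0,0,0,tilt)
    for n,(g,R) in dict(pre10=(g0-.1*T[:,2],T),grasp=(g0,T),th30=carr(23,12,30,tilt),off=carr(33,30,0,tilt),out=carr(33,110,0,tilt),lo=(np.r_[.47,.05,.037],T)).items():
        print(tilt,n,[q.round(0).astype(int).tolist() for q in allsol(g,R)])
```

```text
22 pre10 [[43, 2, -40, 12, -27, -115]]
22 grasp [[40, 13, -47, 27, -9, -128]]
22 th30 [[39, 18, -18, -2, -62, -100]]
22 off [[42, 7, -46, 19, -16, -121]]
22 out [[44, 0, -57, 26, -14, -130]]
22 lo []
26 pre10 [[43, 0, -47, 21, -19, -123]]
26 grasp []
26 th30 [[40, 16, -21, -1, -57, -101]]
26 off []
26 out []
26 lo []
30 pre10 [[37, -2, -58, 46, -6, -143]]
30 grasp []
30 th30 [[41, 13, -25, 0, -52, -103]]
30 off []
30 out []
30 lo [[26, 10, -48, -30, -2, -58]]
35 pre10 []
35 grasp []
35 th30 [[41, 11, -29, 2, -45, -104]]
35 off []
35 out []
35 lo [[11, 10, -40, -58, -11, -18]]
```

Run:
```python
from fk import *
rng=np.random.default_rng(0)
def allsol(g,R,N=14):
    out=[]
    for k in range(N):
        j,e=ik(g,R,rng.uniform([-30,-20,-57,-120,-90,-170],[70,40,0,60,-2,60]))
        if e<.01 and not any(np.abs(j-q).max()<2 for q in out): out.append(j)
    return out
for tilt in (24,42,48,54,62,70):
    g0,T=carr(0,0,0,tilt)
    for n,(g,R) in dict(pre10=(g0-.1*T[:,2],T),grasp=(g0,T),th15=carr(20,10,15,tilt),th30=carr(23,12,30,tilt),off=carr(33,30,0,tilt),out=carr(33,110,0,tilt),lo=(np.r_[.47,.05,.037],T),lo2=(np.r_[.5,.03,.037],T)).items():
        print(tilt,n,[q.round(0).astype(int).tolist() for q in allsol(g,R)])
```

```text
24 pre10 [[43, 1, -43, 16, -23, -119]]
24 grasp []
24 th15 [[41, 12, -31, 3, -38, -106]]
24 th30 [[40, 17, -19, -1, -60, -101]]
24 off [[40, 7, -51, 29, -10, -130]]
24 out []
24 lo []
24 lo2 [[24, 12, -47, -14, -7, -73]]
42 pre10 []
42 grasp []
42 th15 []
42 th30 [[43, 7, -36, 5, -35, -109]]
42 off []
42 out []
42 lo [[-10, 12, -40, -84, -24, 24]]
42 lo2 [[-10, 14, -36, -81, -25, 20]]
48 pre10 []
48 grasp [[17, 12, -30, -86, -8, 3]]
48 th15 []
48 th30 [[44, 5, -43, 11, -25, -115]]
48 off []
48 out []
48 lo [[-23, 17, -43, -97, -36, 48]]
48 lo2 [[-22, 18, -39, -93, -35, 43]]
54 pre10 [[9, -1, -38, -91, -16, 13]]
54 grasp [[-2, 16, -37, -117, -27, 48]]
54 th15 []
54 th30 [[42, 2, -53, 28, -12, -130]]
54 off [[3, 8, -36, -104, -21, 31]]
54 out [[-3, 2, -43, -101, -25, 31]]
54 lo [[-33, 24, -46, -104, -47, 67]]
54 lo2 [[-32, 24, -42, -101, -45, 60]]
62 pre10 [[-16, 8, -48, -114, -42, 56]]
62 grasp [[-12, 24, -46, -130, -47, 72]]
62 th15 []
62 th30 []
62 off [[-12, 15, -45, -122, -42, 62]]
62 out [[-21, 11, -52, -115, -47, 62]]
62 lo [[-43, 37, -50, -107, -61, 87]]
62 lo2 [[-41, 35, -45, -106, -59, 78]]
70 pre10 [[-29, 29, -58, -122, -68, 87]]
70 grasp [[-17, 35, -51, -134, -67, 87]]
70 th15 [[-2, 9, -39, -110, -25, 40]]
70 th30 []
70 off [[-20, 27, -52, -129, -63, 81]]
70 out []
70 lo [[-49, 51, -51, -107, -73, 102]]
70 lo2 [[-46, 46, -46, -107, -71, 92]]
```

Run:
```python
from fk import *
def s(g,R,j=None):
    best=None
    for j0 in ([j] if j is not None else [])+[[40,8,-45,20,-16,-120],[30,10,-40,-20,-16,-80],[42,2,-50,25,-14,-125]]:
        q,e=ik(g,R,np.array(j0,float))
        if e<.01: return q.round(0).astype(int).tolist()
    return round(e,3)
for hg in (.035,.045):
  for tilt in (22,24,26,28):
    a=dict(o=.024,hg=hg)
    g0,T=carr(0,0,0,tilt,**a)
    print(hg,tilt,"pre10",s(g0-.1*T[:,2],T),"grasp",s(g0,T),"18",s(*carr(18,9,0,tilt,**a)),"off",s(*carr(33,30,0,tilt,**a)),"out60",s(*carr(33,60,0,tilt,**a)),"out th10",s(*carr(33,110,10,tilt,**a)))
for tilt in (22,26):
  for psi in (28,10,0,-15,-30,-45):
    for p in [(.47,.05),(.49,.03)]:
      T=Rt(np.radians(psi),np.radians(tilt)); g=np.r_[p,.037]-.024*np.r_[np.cos(np.radians(psi)),np.sin(np.radians(psi)),0]
      print(tilt,psi,p,s(g,T),s(g+[0,0,.1],T),s(g-.1*T[:,2],T))
```

```text
0.035 22 pre10 [44, 1, -41, 13, -27, -116] grasp [39, 12, -50, 31, -8, -131] 18 [41, 10, -47, 22, -13, -124] off [42, 6, -48, 20, -16, -123] out60 [43, 3, -52, 23, -15, -126] out th10 [46, 0, -45, 7, -33, -113]
0.035 24 pre10 [44, 0, -45, 16, -23, -119] grasp 0.044 18 [33, 8, -56, 53, -3, -147] off [40, 6, -52, 31, -10, -132] out60 [40, 3, -57, 36, -8, -136] out th10 [46, -1, -47, 9, -30, -115]
0.035 26 pre10 [44, -1, -48, 21, -19, -124] grasp 0.091 18 0.061 off 0.028 out60 0.048 out th10 [46, -2, -50, 11, -27, -118]
0.035 28 pre10 [42, -2, -53, 29, -14, -131] grasp 0.146 18 0.109 off 0.086 out60 0.097 out th10 [47, -3, -53, 14, -24, -121]
0.045 22 pre10 [44, 0, -40, 12, -29, -115] grasp [41, 11, -47, 24, -12, -125] 18 [42, 9, -45, 19, -15, -121] off [43, 5, -46, 18, -18, -121] out60 [43, 3, -50, 20, -17, -124] out th10 [46, 0, -44, 6, -35, -112]
0.045 24 pre10 [44, -1, -43, 15, -25, -118] grasp 0.018 18 [40, 8, -50, 31, -9, -131] off [42, 5, -50, 26, -13, -128] out60 [42, 2, -54, 29, -12, -131] out th10 [46, -1, -46, 8, -32, -114]
0.045 26 pre10 [44, -2, -47, 20, -21, -123] grasp 0.
[... 599 characters left out ...]
3) 0.476 0.135 0.245
22 -30 (0.47, 0.05) 0.632 0.415 0.517
22 -30 (0.49, 0.03) 0.58 0.348 0.445
22 -45 (0.47, 0.05) 0.837 0.684 0.791
22 -45 (0.49, 0.03) 0.777 0.614 0.718
26 28 (0.47, 0.05) 0.031 [31, -7, -56, 5, -15, -98] 0.04
26 28 (0.49, 0.03) [23, 10, -49, -22, -6, -63] [25, -4, -50, -4, -19, -84] [25, -7, -54, -5, -18, -83]
26 10 (0.47, 0.05) 0.414 0.198 0.281
26 10 (0.49, 0.03) 0.348 0.134 0.21
26 0 (0.47, 0.05) 0.565 0.31 0.444
26 0 (0.49, 0.03) 0.523 0.25 0.373
26 -15 (0.47, 0.05) 0.67 0.342 0.474
26 -15 (0.49, 0.03) 0.637 0.29 0.418
26 -30 (0.47, 0.05) 0.801 0.561 0.683
26 -30 (0.49, 0.03) 0.749 0.496 0.611
26 -45 (0.47, 0.05) 1.005 0.829 0.956
26 -45 (0.49, 0.03) 0.946 0.761 0.884
```

Run:
```python
from fk import *
g0,T=carr(0,0,0,22,o=.024,hg=.045)
rows([(g0-.1*T[:,2],T)])
```

```text
[[0.7, 3.11, 6.38], [-0.0, 0.269, -0.004]] d=0.071
```

>>> move_arm(targets=[[[0.2,1.5,2],[0,0.13,0]],[[0.7,3.1,4],[0,0.269,-0.004]],[[0.7,3.1,6.4],[0,0.269,-0.004]],[[0.7,3.1,6.4],[0,0.269,-0.004]]])

```text
time_s: 4.65
tcp_pos: [0.5303, 0.194, 0.1781]
eef_rot: [-179.9, 21.8, -152.0]
contact_force: [0.3, -0.5, 0.6]
gripper_width: 0.0878
gripper_force: 0.0
```

Run:
```python
from fk import *
from plant import *
g0,T=carr(0,0,0,22,o=.024,hg=.045)
s=r.get_state();print(s["time_s"],s["tcp_pos"],s["eef_rot"],s["joints"].round(1)); rows([(g0-.1*T[:,2],T)])
d=viewer.capture("wrist"); np.savez("cal_wrist.npz",K=d["intrinsics"],T=d["camera_from_world"]); W=cal("wrist")
im=cv2.resize(d["image"],(800,600)).copy()
for p in outline_of("carrier","wrist"): print(np.round(p["box"],1),round(p["score"],2))
C=HK
for q in [(-.025,.019,.12),(-.025,-.019,.12),(.025,.019,.12),(.025,-.019,.12),(-.025,.019,.06),(-.025,-.019,.06),(-.0025,.015,.221),(-.0025,-.015,.221),(-.06,.065,.015),(-.06,-.065,.015),(-.024,0,.236)]:
    u=(proj(C+RH@q,*W)/.64)[0]; print(q,u.round(0)); cv2.circle(im,tuple(int(x) for x in u),3,(0,0,255),-1)
cv2.imwrite("pics/w2.png",im)
```

```text
4.65 [0.53025957 0.19402932 0.17806691] [-179.92702893   21.81333482 -151.96407411] [  43.7    0.4  -40.2   12.1  -28.8 -115.2]
[[-0.07, -0.01, -0.21], [-0.001, -0.003, 0.001]] d=0.002
[389.8  21.8 512.  146.3] 0.93
[366.3 208.1 406.9 251.6] 0.9
[ 65.9  63.7 158.2 150.4] 0.7
[ 80.  150.9 141.5 220.6] 0.62
[198.3 105.1 324.3 308. ] 0.59
[231.  163.2 289.7 306.2] 0.55
(-0.025, 0.019, 0.12) [437. 326.]
(-0.025, -0.019, 0.12) [363. 326.]
(0.025, 0.019, 0.12) [433. 391.]
(0.025, -0.019, 0.12) [367. 391.]
(-0.025, 0.019, 0.06) [431. 261.]
(-0.025, -0.019, 0.06) [369. 261.]
(-0.0025, 0.015, 0.221) [440. 554.]
(-0.0025, -0.015, 0.221) [359. 554.]
(-0.06, 0.065, 0.015) [501. 177.]
(-0.06, -0.065, 0.015) [300. 177.]
(-0.024, 0, 0.236) [399. 574.]
```

View pics/w2.png

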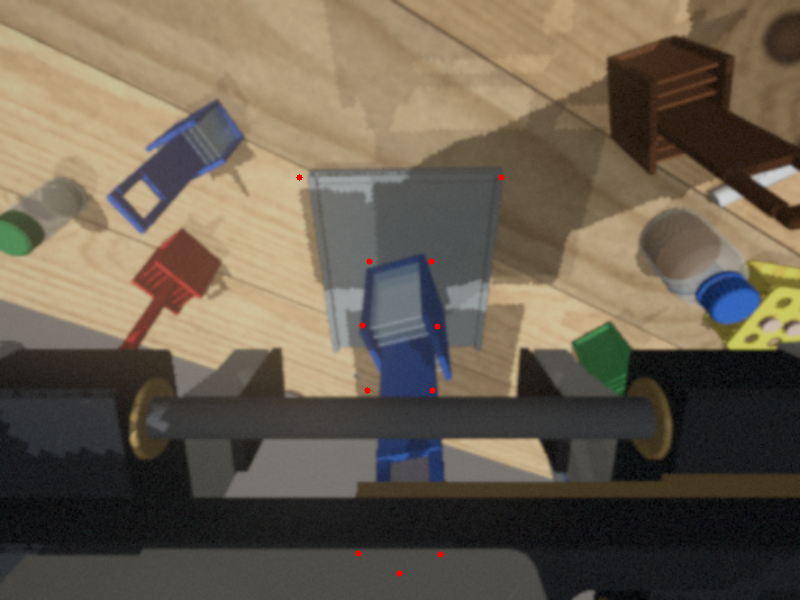

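Run:
```python
from h import *
from plant import *
d=viewer.capture("wrist"); a=d["image"][155:310,190:340]; np.savez("cal_wrist.npz",K=d["intrinsics"],T=d["camera_from_world"])
a=cv2.convertScaleAbs(a,alpha=1.6,beta=15)
cv2.imwrite("pics/w3.png",cv2.resize(a,None,fx=3.8,fy=3.8,interpolation=cv2.INTER_CUBIC))
```

```text
(no output)
```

View pics/w3.png

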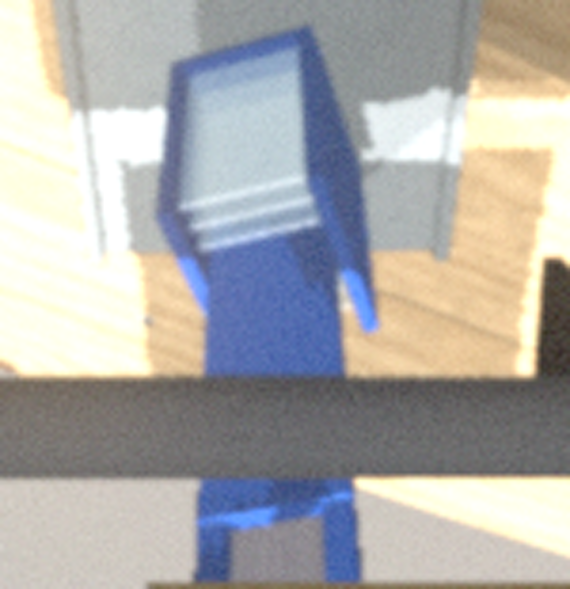

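Run:
```python
from fk import *
W=cal("wrist")
m=np.array([[-25,-19,0],[-25,19,0],[-25,-19,60],[25,19,60],[25,-19,60],[-2.5,-15,121],[-2.5,15,121]])/1000
ob=np.array([[172,65],[308,28],[160,218],[376,328],[208,316],[200,522],[353,490]])/3.8+[190,155]
def pts(v): return HK+RH@(v[:3]+[0,0,.208])+(RH@Ro.from_rotvec(v[3:]).as_matrix()@(m-[0,0,.148]).T).T
o=least_squares(lambda v:np.r_[(proj(pts(v),*W)-ob).ravel(),v[:3]/.003,v[3:]/.2],np.zeros(6),loss='soft_l1')
print((o.x[:3]*1000).round(1),np.degrees(o.x[3:]).round(1)); print((proj(pts(o.x),*W)-ob).round(1).tolist())
o=least_squares(lambda v:np.r_[(proj(pts(np.r_[v,np.zeros(2)][[0,1,3,4,5,2]]) if 0 else pts([v[0],v[1],0,0,0,v[2]]),*W)-ob).ravel()],np.zeros(3),loss='soft_l1')
print((o.x[:2]*1000).round(1),np.degrees(o.x[2]).round(1)); print(o.fun.round(1))
```

```text
[ 2.   5.2 -4. ] [-0.8  0.2 16. ]
[[-0.8, -0.9], [0.6, -0.3], [-0.9, -0.2], [-0.4, 0.9], [3.9, 12.0], [-0.4, -0.9], [0.4, 0.2]]Traceback (most recent call last):
  File "<stdin>", line 8, in <module>
    return func(*args, **kwargs)
    vector_fun = VectorFunction(
        fun_wrapped,
    ...<6 lines>...
        workers=workers
    )
    self._update_fun()
    ~~~~~~~~~~~~~~~~^^
    self.f = self.fun_wrapped(xp_copy(self.x))
             ~~~~~~~~~~~~~~~~^^^^^^^^^^^^^^^^^
    return np.atleast_1d(self.fun(x))
                         ~~~~~~~~^^^
    return self.f(x, *self.args, **self.kwargs)
           ~~~~~~^^^^^^^^^^^^^^^^^^^^^^^^^^^^^^
  File "<stdin>", line 8, in <lambda>
  File "<stdin>", line 5, in pts
ValueError: matmul: Input operand 1 has a mismatch in its core dimension 0, with gufunc signature (n?,k),(k,m?)->(n?,m?) (size 6 is different from 3)
```

The close crop shows the carrier turned about 16° on the hook relative to the plate. The corner fit is good to under 1 px, and it also puts the carrier about 5 mm towards +y. The closing pads will square it to the hook.

Run:
```python
from fk import *
kw=dict(o=.028,hg=.045,y=.0045)
g0,T=carr(0,0,0,22,**kw)
rows([(g0-.06*T[:,2],T),(g0-.03*T[:,2],T),(g0,T)])
j=[44,0,-40,12,-29,-115]
for w in [(0,0,0),(18,9,0),(20,10,15),(23,12,30),(31,15,30),(33,22,15),(33,30,0),(33,60,0)]:
    j,e=ik(*carr(*w,22,**kw),j);print(w,j.round(),round(e,3))
```

```text
[[0.32, 0.5, 3.86], [-0.001, 0.0, 0.0]] d=0.039
[[0.32, 0.5, 6.86], [-0.001, 0.0, 0.0]] d=0.069
[[0.32, 0.5, 9.86], [-0.001, 0.0, 0.0]] d=0.099
(0, 0, 0) [  41.   11.  -48.   26.  -11. -128.] 0.0
(18, 9, 0) [  42.    8.  -46.   21.  -15. -123.] 0.0
(20, 10, 15) [  42.   11.  -29.    2.  -42. -105.] 0.0
(23, 12, 30) [  40.   16.  -18.   -2.  -64. -101.] 0.0
(31, 15, 30) [  40.   15.  -18.   -2.  -65. -101.] 0.0
(33, 22, 15) [  42.    9.  -30.    2.  -44. -106.] 0.0
(33, 30, 0) [  43.    5.  -47.   19.  -18. -122.] 0.0
(33, 60, 0) [  44.    2.  -51.   21.  -17. -125.] 0.0
```

>>> move_arm(targets=[[[0.3,0.5,2],[0,0,0]],[[0.3,0.5,4],[0,0,0]],[[0.3,0.5,5.7],[0,0,0]],[[0.3,0.5,7],[0,0,0]],[[0.3,0.5,7],[0,0,0]]])

```text
time_s: 5.42
tcp_pos: [0.5482, 0.2084, 0.114]
eef_rot: [-180.0, 22.0, -152.0]
contact_force: [0.3, -0.1, -0.1]
gripper_width: 0.0876
gripper_force: 0.0
```

>>> move_arm(targets=[[[0,0,1],[0,0,0]],[[0,0,2],[0,0,0]],[[0,0,2.8],[0,0,0]],[[0,0,2.8],[0,0,0]]])

```text
time_s: 5.92
tcp_pos: [0.5578, 0.2138, 0.0878]
eef_rot: [-180.0, 22.0, -152.0]
contact_force: [0.0, 0.2, 0.5]
gripper_width: 0.088
gripper_force: 0.0
```

Run:
```python
from fk import *
from plant import *
kw=dict(o=.028,hg=.045,y=.0045)
g0,T=carr(0,0,0,22,**kw)
s=r.get_state();print(s["time_s"],s["joints"].round(1),s["contact_force"]); rows([(g0,T)])
d=viewer.capture("wrist"); np.savez("cal_wrist.npz",K=d["intrinsics"],T=d["camera_from_world"])
a=cv2.convertScaleAbs(d["image"],alpha=1.6,beta=15)
cv2.imwrite("pics/w4.png",cv2.resize(a,(800,600)))
```

```text
5.925 [  40.9   10.5  -48.2   26.4  -10.9 -127.9] [0.00633145 0.15720324 0.4865304 ]
[[0.04, -0.01, 0.01], [-0.001, -0.0, 0.0]] d=0.000
```

View pics/w4.png

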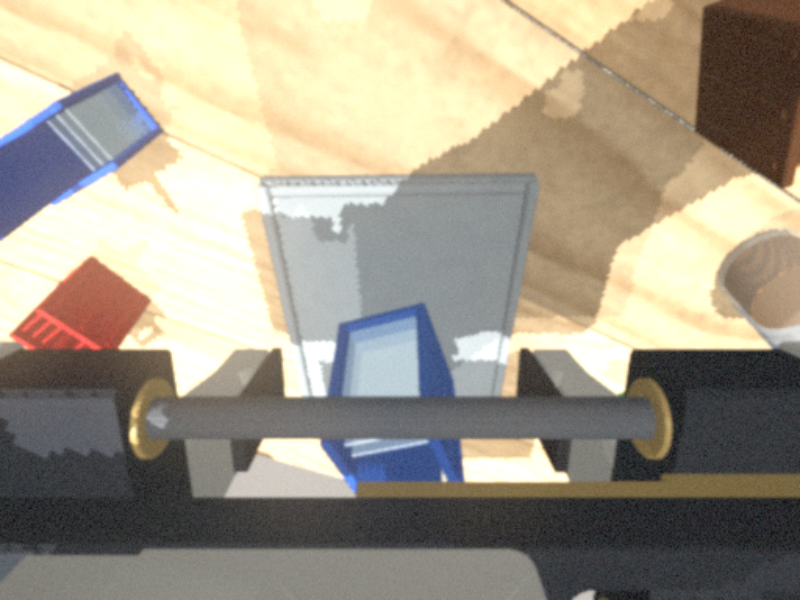

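The carrier body sits between the open fingers (front bottom edge (340,325)–(422,305)), and the plate is centred at col 400. I'll close gently.

>>> move_arm(targets=[[[0,0,0],[0,0,0]],[[0,0,0],[0,0,0]],[[0,0,0],[0,0,0]],[[0,0,0],[0,0,0]],[[0,0,0],[0,0,0]]], jaw=3.0, squeeze=10)

```text
time_s: 6.6
tcp_pos: [0.558, 0.2142, 0.0881]
eef_rot: [-180.0, 22.0, -152.0]
contact_force: [0.3, -0.3, 0.4]
gripper_width: 0.0432
gripper_force: 0.0
```

>>> move_arm(targets=[[[0,0,0],[0,0,0]],[[0,0,0],[0,0,0]],[[0,0,0],[0,0,0]],[[0,0,0],[0,0,0]]], jaw=3.0, squeeze=20)

```text
time_s: 7.1
tcp_pos: [0.558, 0.2142, 0.0881]
eef_rot: [-180.0, 22.0, -152.0]
contact_force: [0.3, -0.6, 0.0]
gripper_width: 0.0404
gripper_force: 19.2
```

Run:
```python
from fk import *
from plant import *
s=r.get_state();print(s["time_s"],s["gripper_width"],s["gripper_force"],s["contact_force"],s["moment"])
d=viewer.capture("wrist"); np.savez("cal_wrist.npz",K=d["intrinsics"],T=d["camera_from_world"])
a=cv2.convertScaleAbs(d["image"],alpha=1.6,beta=15)[170:330,170:340]
e=viewer.capture("side")["image"][110:230,190:310]; e=cv2.convertScaleAbs(e,alpha=1.4,beta=15)
f=viewer.capture("scene")["image"][140:260,170:290]; f=cv2.convertScaleAbs(f,alpha=1.4,beta=15)
cv2.imwrite("pics/c5.png",np.hstack([cv2.resize(x,(265,400) if 0 else (266,266),interpolation=2) for x in (a[:, :160],e,f)]))
im=np.hstack([cv2.resize(e,(400,400),interpolation=2),cv2.resize(f,(400,400),interpolation=2)])
cv2.imwrite("pics/c6.png",im)
```

```text
7.1 0.04043963037989249 19.151871369977016 [ 0.3168838  -0.58141002  0.04284917] [-0.62357084  1.03466871 -0.04714673]
```

View pics/c6.png

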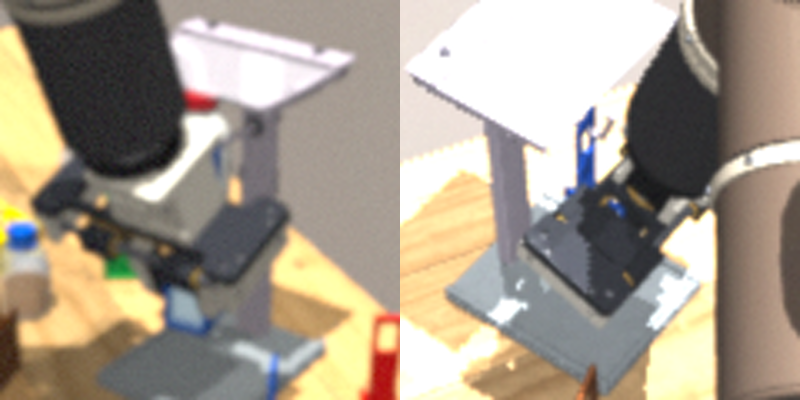

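Run:
```python
import cv2
a=cv2.imread("pics/c5.png")[:,:266]; cv2.imwrite("pics/c7.png",cv2.resize(a,(600,600),interpolation=2))
```

```text
(no output)
```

View pics/c7.png

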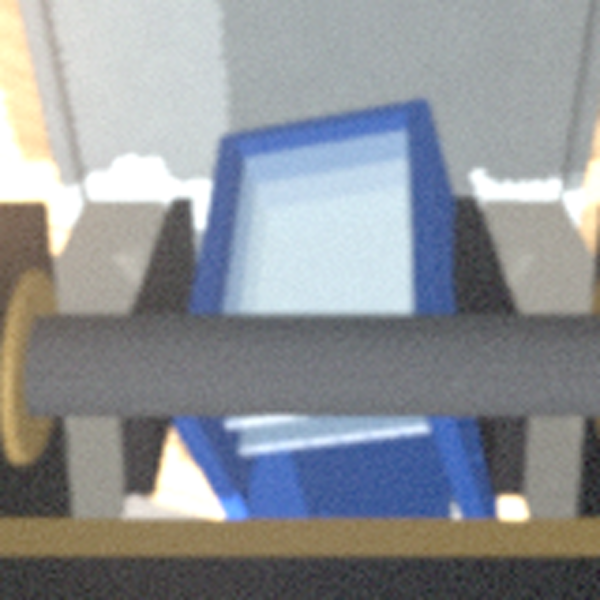

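Run:
```python
from fk import *
W=cal("wrist")
m=np.array([[-25,-19,0],[-25,19,0],[-25,-19,60]])/1000
ob=np.array([[220,137],[428,100],[175,420]])/3.75+[170,170]
def pts(v): return HK+RH@(np.array([v[0],v[1],v[2]])+[0,0,.208])+(RH@Ro.from_euler('z',v[3]).as_matrix()@(m-[0,0,.148]).T).T
o=least_squares(lambda v:np.r_[(proj(pts(v),*W)-ob).ravel(),(v[2]+.002)/.002],np.zeros(4))
print((o.x[:3]*1000).round(1),np.degrees(o.x[3]).round(1),o.fun.round(1))
c=HK+RH@np.r_[o.x[:2],0]; print(c)
for dy in (0,6,10,12,16):
    yw=Y+np.radians(dy); h=np.r_[np.cos(yw),np.sin(yw),0]
    for tl in (18,20,22):
        T=Rt(yw,np.radians(tl)); g=c-.026*h+[0,0,.105]; j,e=ik(g,T,[41,11,-48,26,-11,-128.]); print(dy,tl,j.round(),round(e,3))
yw=Y+np.radians(10); T=Rt(yw,np.radians(22)); rows([(c-.026*np.r_[np.cos(yw),np.sin(yw),0]+[0,0,.105],T)])
```

```text
[ 3.   9.2 -2.8] 11.4 [-1.3 -1.1 -0.6  0.1  1.5  0.8 -0.4]
[0.57651891 0.22888146 0.        ]
0 18 [  43.   12.  -40.   13.  -21. -116.] 0.0
0 20 [  42.   12.  -43.   17.  -17. -120.] 0.0
0 22 [  41.   11.  -48.   27.  -11. -129.] 0.0
6 18 [  41.   13.  -37.    6.  -23. -102.] 0.0
6 20 [  41.   12.  -39.    8.  -19. -104.] 0.0
6 22 [  41.   11.  -42.   11.  -15. -107.] 0.0
10 18 [ 40.  13. -35.   2. -24. -94.] 0.0
10 20 [ 40.  12. -36.   2. -21. -94.] 0.0
10 22 [ 40.  12. -38.   3. -18. -95.] 0.0
12 18 [ 40.  13. -34.  -0. -25. -89.] 0.0
12 20 [ 40.  13. -35.  -0. -22. -89.] 0.0
12 22 [ 40.  12. -37.  -1. -19. -89.] 0.0
16 18 [ 38.  13. -32.  -4. -27. -81.] 0.0
16 20 [ 38.  13. -33.  -5. -25. -80.] 0.0
16 22 [ 38.  12. -34.  -6. -22. -79.] 0.0
[[-0.4, 0.1, 0.22], [-0.066, 0.0, -0.162]] d=0.005
```

Run:
```python
from fk import *
c=HK+RH@[.002,.007,0]; yw=Y+np.radians(12); T=Rt(yw,np.radians(22)); rows([(c-.025*np.r_[np.cos(yw),np.sin(yw),0]+[0,0,.105],T)])
```

```text
[[-0.41, -0.16, 0.23], [-0.079, 0.0, -0.194]] d=0.005
```

>>> move_arm(targets=[[[0,0,0],[0,0,0]],[[0,0,0],[0,0,0]],[[0,0,0],[0,0,0]],[[0,0,0],[0,0,0]]], jaw=6.0)

```text
time_s: 7.75
tcp_pos: [0.558, 0.2142, 0.0881]
eef_rot: [-180.0, 22.0, -152.0]
contact_force: [0.1, -0.9, -0.6]
gripper_width: 0.0598
gripper_force: 0.0
```

>>> move_arm(targets=[[[-0.2,-0.1,0.1],[-0.04,0,-0.097]],[[-0.4,-0.15,0.2],[-0.079,0,-0.194]],[[-0.4,-0.15,0.2],[-0.079,0,-0.194]],[[-0.4,-0.15,0.2],[-0.079,0,-0.194]]])

```text
time_s: 8.25
tcp_pos: [0.5633, 0.2152, 0.088]
eef_rot: [180.0, 22.1, -140.1]
contact_force: [1.1, 0.0, -0.4]
gripper_width: 0.0598
gripper_force: 0.0
```

Run:
```python
from fk import *
from plant import *
s=r.get_state();print(s["time_s"],s["gripper_width"],s["contact_force"],s["tcp_pos"],s["eef_rot"])
d=viewer.capture("wrist"); np.savez("cal_wrist.npz",K=d["intrinsics"],T=d["camera_from_world"])
a=d["image"][180:330,180:330].astype(int)
m=((a[...,0]-a[...,2]>35)).astype(np.uint8); 
# blue mask rows: left/right extent
for v in range(0,150,6):
    u=np.flatnonzero(m[v]); print(v+180,(u.min()+180,u.max()+180) if len(u) else None,end="; ")
```

```text
8.25 0.0598244353086795 [ 1.07283026  0.0381286  -0.44101934] [0.56328588 0.2152084  0.08803608] [ 179.97600084   22.06332104 -140.07134613]
180 None; 186 None; 192 (np.int64(252), np.int64(277)); 198 (np.int64(220), np.int64(277)); 204 (np.int64(219), np.int64(278)); 210 (np.int64(218), np.int64(279)); 216 (np.int64(217), np.int64(280)); 222 (np.int64(216), np.int64(280)); 228 (np.int64(215), np.int64(281)); 234 (np.int64(215), np.int64(282)); 240 (np.int64(214), np.int64(283)); 246 (np.int64(213), np.int64(284)); 252 (np.int64(213), np.int64(284)); 258 None; 264 None; 270 None; 276 None; 282 (np.int64(213), np.int64(285)); 288 (np.int64(215), np.int64(285)); 294 (np.int64(216), np.int64(285)); 300 (np.int64(217), np.int64(284)); 306 (np.int64(217), np.int64(284)); 312 None; 318 None; 324 None;
```

>>> move_arm(targets=[[[0,-0.35,0],[-0.02,0,-0.04]],[[0,-0.6,0],[-0.033,0,-0.081]],[[0,-0.6,0],[-0.033,0,-0.081]],[[0,-0.6,0],[-0.033,0,-0.081]]])

```text
time_s: 8.8
tcp_pos: [0.5661, 0.2099, 0.0875]
eef_rot: [180.0, 22.0, -135.1]
contact_force: [-0.3, 0.8, 0.9]
gripper_width: 0.06
gripper_force: 0.0
```

```bash
cat > bl.py <<'E'
from fk import *
from plant import *
s=r.get_state();print(s["time_s"],s["gripper_width"],s["gripper_force"],s["contact_force"],s["tcp_pos"],s["eef_rot"])
d=viewer.capture("wrist"); np.savez("cal_wrist.npz",K=d["intrinsics"],T=d["camera_from_world"])
a=d["image"].astype(int); m=(a[...,0]-a[...,2]>35); m[:170]=0; m[:,:180]=0; m[:,330:]=0
e=[(u,np.flatnonzero(m[:,u]).min()) for u in range(225,275,4) if m[:,u].any()]; print([int(y) for _,y in e])
print("slope deg",np.degrees(np.arctan(np.polyfit(*zip(*e),1)[0])))
for v in (205,230,250): u=np.flatnonzero(m[v]); print(v,u.min(),u.max(),(u.min()+u.max())/2)
E
python3 bl.py
```

```text
8.8 0.06004646043254863 0.0 [-0.25873272  0.76963772  0.90826577] [0.56614147 0.20994946 0.08748024] [ 179.98312673   21.97346431 -135.07460944]
[233, 196, 195, 195, 195, 195, 195, 196, 196, 195, 196, 196]
slope deg -19.227557176604368
205 232 291 261.5
230 230 295 262.5
250 228 298 263.0
```

>>> move_arm(targets=[[[0,0.25,0],[0,0,0]],[[0,0.25,0],[0,0,0]],[[0,0.25,0],[0,0,0]],[[0,0.25,0],[0,0,0]],[[0,0.25,0],[0,0,0]]], jaw=3.0, squeeze=25)

```text
time_s: 9.48
tcp_pos: [0.5647, 0.2122, 0.0878]
eef_rot: [180.0, 22.0, -135.0]
contact_force: [-0.6, 0.4, -0.2]
gripper_width: 0.0382
gripper_force: 24.9
```

```bash
python3 bl.py
python3 - <<'E'
from fk import *
from plant import r
s=r.get_state(); p=s["tcp_pos"]; R=Ro.from_euler('xyz',s["eef_rot"],degrees=True).as_matrix(); g=p-R[:,2]*G
print("gp",g,"in hook",RH.T@(g-HK))
# also check plate direction/hook features seen
print([x["location"] for x in __import__("plant").pinpoint("barb","scene")])
E
```

```text
9.475 0.03824632862920424 24.90540236234665 [-0.58153444  0.42662579 -0.16257548] [0.56473424 0.21217644 0.0877597 ] [ 179.98043341   22.01924771 -134.98500392]
[212, 195, 195, 195, 195, 195, 195, 195, 195, 195, 195, 195, 195]
slope deg -7.975785506601545
205 226 286 256.0
230 223 290 256.5
250 221 292 256.5
gp [0.55976074 0.20719381 0.10520752] in hook [-0.02201136 -0.00212071  0.10520752]
[[175.3, 233.6]]
```

```bash
cat >> fk.py <<'E'
import json
def Tm(R,p): A=np.eye(4);A[:3,:3]=R;A[:3,3]=p;return A
def cpose(x,y,up,yaw=0,th=0,hb=True):
    """carrier pose: eye point (148) at hook-frame (x,y,208+up) mm, yaw rel to hook deg, foot swing th"""
    R=RH@Ro.from_euler('z',yaw,degrees=True).as_matrix()@Ro.from_euler('y',th,degrees=True).as_matrix()
    return Tm(R,HK+RH@np.array([x,y,208+up])/1000-R@[0,0,.148])
def tool_now():
    from plant import r
    s=r.get_state(); return Tm(Ro.from_euler('xyz',s["eef_rot"],degrees=True).as_matrix(),s["tcp_pos"])
def crow(Cs,X):  # X = tool in carrier; rows from present tool
    T0=tool_now(); j=None
    from plant import r
    j=r.get_state()["joints"]
    for C in Cs:
        T=C@X; d=np.linalg.inv(T0)@T; j,e=ik(T[:3,3]-T[:3,2]*G,T[:3,:3],j)
        print([(d[:3,3]*100).round(2).tolist(),Ro.from_matrix(d[:3,:3]).as_rotvec().round(3).tolist()],j.round(),round(e,3))
E
python3 - <<'E'
from fk import *
W=cal("wrist"); T=tool_now(); g=T[:3,3]-T[:3,2]*G
h=np.array([np.cos(np.radians(45.015)),np.sin(np.radians(45.015)),0])
f=ray_z((256.3,195),W,.06); f2=ray_z((256.3,195),W,.063)
print("front edge from gp along heading mm",1000*(f-g)@h,1000*(f2-g)@h)
c=g+h*((f-g)@h+.025); c[2]=.06
C=Tm(Ro.from_euler('z',45.015,degrees=True).as_matrix(),c)
e=RH.T@(c-HK)*1000; print("carrier axis in hook",e.round(1))
X=np.linalg.inv(C)@T; np.save("X.npy",X); print("tool in carrier",X[:3,3].round(4))
crow([cpose(e[0],e[1],10,17.0),cpose(0,4.5,10,8),cpose(0,4.5,12,0),cpose(-9,4.5,18,0)],X)
E
```

```text
front edge from gp along heading mm -2.163771224131297 -4.601611701146495
carrier axis in hook [-0.2  4.6 60. ]
tool in carrier [-0.0158  0.      0.0278]
[[-0.37, 0.0, -0.93], [0.0, -0.0, 0.0]] [ 37.  12. -32.  -7. -24. -76.] 0.0
[[-0.41, 0.24, -0.91], [0.059, -0.0, 0.146]] [ 40.  11. -39.   5. -19. -99.] 0.0
[[-0.53, 0.45, -1.08], [0.111, -0.0, 0.275]] [  42.   10.  -45.   21.  -14. -123.] 0.0
[[0.04, 0.71, -1.96], [0.111, -0.0, 0.275]] [  42.    9.  -46.   20.  -15. -123.] 0.0
```

>>> move_arm(targets=[[[-0.12,0,-0.3],[0,0,0]],[[-0.25,0,-0.6],[0,0,0]],[[-0.37,0,-0.93],[0,0,0]],[[-0.37,0,-0.93],[0,0,0]]])

```text
time_s: 10.07
tcp_pos: [0.5648, 0.2122, 0.0982]
eef_rot: [180.0, 22.1, -135.0]
contact_force: [0.4, 0.1, -2.1]
gripper_width: 0.0375
gripper_force: 24.9
```

>>> move_arm(targets=[[[-0.02,0.12,0],[0.03,0,0.073]],[[-0.04,0.24,0.02],[0.059,0,0.146]],[[-0.1,0.34,-0.05],[0.085,0,0.21]],[[-0.16,0.45,-0.15],[0.111,0,0.275]],[[-0.16,0.45,-0.15],[0.111,0,0.275]]])

```text
time_s: 10.7
tcp_pos: [0.5614, 0.2156, 0.0994]
eef_rot: [-180.0, 22.0, -151.9]
contact_force: [-0.0, -0.3, -2.0]
gripper_width: 0.0382
gripper_force: 24.9
```

Run:
```python
from fk import *
from plant import *
X=np.load("X.npy")
s=r.get_state();print(s["time_s"],s["gripper_force"],s["contact_force"])
C=tool_now()@np.linalg.inv(X); e=C@[0,0,.148,1]; print("eye in hook",(RH.T@(e[:3]-HK)*1000).round(1))
for c in ("scene","side"):
    d=viewer.capture(c)
    for n in ("hook","barb"): print(c,n,[(p["location"],round(p["score"],2)) for p in pinpoint(n,c)][:2])
    if c=="scene": a=d["image"][150:210,200:260]
    else: b=d["image"][120:180,220:280]
cv2.imwrite("pics/e1.png",np.hstack([cv2.resize(cv2.convertScaleAbs(x,alpha=1.3),(400,400),interpolation=2) for x in (a,b)]))
crow([cpose(-9,4.5,18,0),cpose(-10,4.5,20,0,10),cpose(-11,4.5,21.5,0,20),cpose(-12,4.5,23,0,30)],X)
```

```text
10.7 24.90094542503357 [-0.00282621 -0.27214813 -1.95965095]
eye in hook [ -0.7   4.6 219.6]
scene hook [([176.2, 221.3], 0.71)]
scene barb [([173.7, 232.8], 0.8)]
side hook [([152.0, 248.4], 0.68)]
side barb [([148.4, 244.6], 0.78), ([296.4, 368.1], 0.64)]
[[0.65, 0.02, -0.89], [0.001, 0.0, 0.0]] [  42.    9.  -46.   20.  -15. -123.] 0.0
[[2.41, 0.02, -2.31], [0.0, 0.175, 0.001]] [  42.   10.  -33.    5.  -35. -108.] 0.0
[[3.95, 0.02, -3.97], [0.0, 0.349, 0.001]] [  41.   13.  -25.    1.  -50. -103.] 0.0
[[5.21, 0.03, -5.87], [0.0, 0.524, 0.001]] [  40.   17.  -17.   -2.  -64. -101.] 0.0
```

View pics/e1.png

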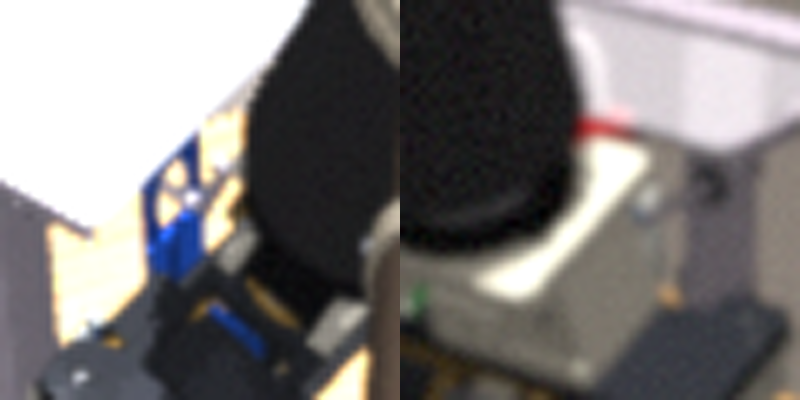

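>>> move_arm(targets=[[[0.3,0.05,-0.45],[0,0,0]],[[0.65,0.1,-0.9],[0,0,0]],[[0.65,0.1,-0.9],[0,0,0]]])

```text
time_s: 11.38
tcp_pos: [0.5531, 0.2123, 0.1061]
eef_rot: [180.0, 22.0, -152.0]
contact_force: [0.5, 0.0, -2.8]
gripper_width: 0.0378
gripper_force: 24.9
```

>>> move_arm(targets=[[[0.9,0,-0.65],[0,0.087,0]],[[1.76,0,-1.42],[0,0.175,0]],[[1.76,0,-1.42],[0,0.175,0]]])

```text
time_s: 11.75
tcp_pos: [0.5359, 0.2037, 0.1132]
eef_rot: [179.9, 12.2, -152.0]
contact_force: [-0.2, 0.8, -2.5]
gripper_width: 0.0381
gripper_force: 24.9
```

```bash
cat > st.py <<'E'
from fk import *
from plant import *
import sys
X=np.load("X.npy")
s=r.get_state();print(s["time_s"],s["gripper_force"],s["contact_force"].round(1),s["moment"].round(2))
C=tool_now()@np.linalg.inv(X); e=C@[0,0,.148,1]; print("eye in hook",(RH.T@(e[:3]-HK)*1000).round(1),"th",Ro.from_matrix(RH.T@C[:3,:3]).as_euler('zyx',degrees=True).round(1))
crow([cpose(*eval(a)) for a in sys.argv[1:]],X)
E
python3 st.py "(-11,5.5,21.5,0,20)" "(-12,5.5,23,0,30)" "(-15,5.5,31,0,30)"
```

```text
11.75 24.898125529289246 [-0.2  0.8 -2.5] [-0.37  0.7   0.03]
eye in hook [ -8.6   5.9 229. ] th [0.  9.9 0. ]
[[1.99, -0.04, -1.32], [0.001, 0.177, 0.0]] [  41.   13.  -25.    1.  -50. -104.] 0.0
[[3.56, -0.04, -2.97], [0.001, 0.352, 0.0]] [  40.   17.  -18.   -2.  -64. -101.] 0.0
[[3.69, -0.04, -3.81], [0.001, 0.352, 0.0]] [  40.   16.  -17.   -2.  -64. -101.] 0.0
```

>>> move_arm(targets=[[[1.0,0,-0.65],[0,0.09,0]],[[1.99,0,-1.32],[0,0.177,0]],[[1.99,0,-1.32],[0,0.177,0]]])

```text
time_s: 12.12
tcp_pos: [0.5157, 0.1919, 0.1206]
eef_rot: [-180.0, 2.0, -152.0]
contact_force: [1.0, -1.5, -1.9]
gripper_width: 0.0375
gripper_force: 24.9
```

```bash
python3 st.py "(-11.5,5.5,22,0,25)" "(-12,5.5,23,0,30)" "(-15,5.5,31,0,30)"
```

```text
12.125 24.8970428109169 [ 1.  -1.5 -1.9] [-0.03  0.13 -0.01]
eye in hook [-12.1   5.1 228.1] th [-0. 20. -0.]
[[0.83, 0.05, -0.74], [-0.001, 0.087, -0.001]] [  41.   15.  -21.   -1.  -57. -102.] 0.0
[[1.72, 0.04, -1.48], [-0.001, 0.174, -0.001]] [  40.   17.  -18.   -2.  -64. -101.] 0.0
[[1.99, 0.04, -2.29], [-0.001, 0.174, -0.001]] [  40.   16.  -17.   -2.  -64. -101.] 0.0
```

>>> move_arm(targets=[[[0.85,0.03,-0.8],[0,0.087,0]],[[1.7,0.03,-1.55],[0,0.174,0]],[[1.7,0.03,-1.55],[0,0.174,0]]])

```text
time_s: 12.5
tcp_pos: [0.4999, 0.1838, 0.135]
eef_rot: [-180.0, -8.0, -152.0]
contact_force: [0.4, 0.0, -2.0]
gripper_width: 0.0379
gripper_force: 24.9
```

```bash
python3 st.py "(-13.5,5.5,27,0,30)" "(-15,5.5,31,0,30)" "(-18,5.5,33,0,25)"
```

```text
12.5 24.896024465560913 [ 0.4  0.  -2. ] [ 0.33 -0.52  0.02]
eye in hook [-12.    5.4 231.2] th [-0. 30. -0.]
[[0.2, 0.01, -0.36], [-0.001, 0.0, -0.001]] [  40.   16.  -17.   -2.  -64. -101.] 0.0
[[0.4, 0.01, -0.73], [-0.001, 0.0, -0.001]] [  40.   16.  -17.   -2.  -64. -101.] 0.0
[[-0.21, 0.01, -0.41], [-0.001, -0.087, -0.001]] [  41.   14.  -21.   -1.  -58. -102.] 0.0
```

>>> move_arm(targets=[[[0.2,0,-0.36],[0,0,0]],[[0.4,0,-0.75],[0,0,0]],[[0.4,0,-0.75],[0,0,0]]])

```text
time_s: 12.88
tcp_pos: [0.4965, 0.1824, 0.1446]
eef_rot: [180.0, -8.0, -152.0]
contact_force: [0.2, 0.8, -1.2]
gripper_width: 0.0383
gripper_force: 24.9
```

```bash
python3 st.py "(-18,5.5,33,0,26)" "(-21,5.5,33,0,20)" "(-26,5.5,33,0,10)" "(-31,5.5,33,0,0)" "(-60,5.5,33,0,0)"
```

```text
12.875 24.896380305290222 [ 0.2  0.8 -1.2] [ 0.29 -0.47 -0.02]
eye in hook [-15.6   5.7 240.8] th [ 0. 30. -0.]
[[-0.52, -0.02, 0.4], [0.0, -0.07, 0.001]] [  41.   14.  -20.   -1.  -59. -102.] 0.0
[[-1.39, -0.02, 0.93], [0.0, -0.175, 0.001]] [  41.   12.  -25.    1.  -51. -104.] 0.0
[[-2.95, -0.02, 1.53], [0.0, -0.35, 0.0]] [  43.    8.  -34.    5.  -36. -109.] 0.0
[[-4.56, -0.02, 1.76], [0.0, -0.524, 0.0]] [  43.    5.  -47.   19.  -18. -122.] 0.0
[[-1.69, -0.02, 2.17], [0.0, -0.524, 0.0]] [  44.    3.  -50.   21.  -17. -125.] 0.0
```

>>> move_arm(targets=[[[-0.45,0,0.35],[0,-0.07,0]],[[-0.9,0,0.65],[0,-0.12,0]],[[-1.35,0,0.9],[0,-0.175,0]],[[-1.35,0,0.9],[0,-0.175,0]]])

```text
time_s: 13.38
tcp_pos: [0.5064, 0.1876, 0.1332]
eef_rot: [180.0, 1.9, -152.0]
contact_force: [-0.2, -0.4, -1.8]
gripper_width: 0.0378
gripper_force: 24.9
```

```bash
python3 st.py  "(-24,5.5,33,0,14)" "(-28,5.5,33,0,8)" "(-33,5.5,33,0,0)" "(-60,5.5,33,0,0)"
```

```text
13.375 24.897665977478027 [-0.2 -0.4 -1.8] [-0.16  0.17  0.02]
eye in hook [-22.2   5.7 240.7] th [ 0.  20.1 -0. ]
[[-0.98, -0.01, 0.54], [0.0, -0.107, 0.001]] [  42.    9.  -31.    3.  -42. -106.] 0.0
[[-1.77, -0.02, 0.97], [0.0, -0.212, 0.001]] [  43.    7.  -36.    7.  -33. -110.] 0.0
[[-2.91, -0.02, 1.35], [0.0, -0.351, 0.0]] [  43.    5.  -47.   19.  -18. -122.] 0.0
[[-0.21, -0.01, 1.26], [0.0, -0.351, 0.0]] [  44.    3.  -50.   21.  -17. -125.] 0.0
```

>>> move_arm(targets=[[[-0.9,0,0.48],[0,-0.107,0]],[[-1.65,0,0.9],[0,-0.212,0]],[[-2.6,0,1.25],[0,-0.351,0]],[[-2.6,0,1.25],[0,-0.351,0]]])

```text
time_s: 13.88
tcp_pos: [0.5259, 0.1962, 0.1178]
eef_rot: [-179.9, 21.6, -151.9]
contact_force: [-0.3, -0.4, -1.5]
gripper_width: 0.0379
gripper_force: 24.9
```

```bash
python3 st.py  "(-60,5.5,33,0,0)" "(-90,5.5,33,0,0)" "(-130,5.5,30,0,0)"
```

```text
13.875 24.900931119918823 [-0.3 -0.4 -1.5] [-0.88  1.4  -0.09]
eye in hook [-40.4   4.3 237.9] th [ 0.   0.4 -0.1]
[[1.63, 0.14, -0.97], [-0.002, -0.007, 0.001]] [  44.    3.  -50.   21.  -17. -125.] 0.0
[[4.42, 0.14, -2.07], [-0.002, -0.007, 0.001]] [  45.   -1.  -54.   23.  -16. -128.] 0.0
[[8.25, 0.15, -3.26], [-0.002, -0.007, 0.001]] [  47.   -5.  -58.   22.  -17. -129.] 0.023
```

```bash
python3 st.py "(-70,-5,33,0,0)" "(-100,-40,33,0,0)" "(-135,-85,33,0,0)"  "(-165,-132,33,0,0)" "(-165,-132,-10,0,0)" "(-165,-132,-58,0,0)" | cat
```

```text
13.875 24.900931119918823 [-0.3 -0.4 -1.5] [-0.88  1.4  -0.09]
eye in hook [-40.4   4.3 237.9] th [ 0.   0.4 -0.1]
[[2.56, -0.91, -1.33], [-0.002, -0.007, 0.001]] [  43.    2.  -51.   19.  -17. -123.] 0.0
[[5.36, -4.41, -2.43], [-0.002, -0.007, 0.001]] [  39.   -0.  -51.   14.  -18. -114.] 0.0
[[8.62, -8.91, -3.71], [-0.002, -0.007, 0.001]] [  33.   -2.  -49.    5.  -21. -100.] 0.0
[[11.41, -13.6, -4.81], [-0.002, -0.007, 0.001]] [ 24.  -2. -46.  -3. -24. -84.] 0.0
[[13.0, -13.6, -0.81], [-0.002, -0.007, 0.001]] [ 24.   2. -49.  -5. -17. -82.] 0.0
[[14.76, -13.59, 3.65], [-0.002, -0.007, 0.001]] [ 24.   9. -50.  -9.  -9. -77.] 0.0
```

>>> move_arm(targets=[[[2.5,-0.9,-1.33],[0,-0.007,0]],[[5.36,-4.4,-2.43],[0,-0.007,0]],[[8.6,-8.9,-3.7],[0,-0.007,0]],[[11.4,-13.6,-4.8],[0,-0.007,0]],[[12,-13.6,-3.3],[0,-0.007,0]]])

```text
time_s: 14.5
tcp_pos: [0.4871, 0.0205, 0.1091]
eef_rot: [179.9, 22.6, -152.2]
contact_force: [-0.4, 0.1, -1.9]
gripper_width: 0.0377
gripper_force: 24.9
```

```bash
python3 st.py "(-165,-132,-10,0,0)" "(-165,-132,-40,0,0)" "(-165,-132,-57,0,0)" "(-165,-132,-60,0,0)"
```

```text
14.5 24.899083971977234 [-0.4  0.1 -1.9] [-0.67  1.22 -0.02]
eye in hook [-159.2 -133.   229.5] th [-0.2 -0.6  0. ]
[[1.84, 0.08, 2.63], [-0.001, 0.01, -0.003]] [ 24.   2. -49.  -5. -17. -82.] 0.0
[[3.0, 0.08, 5.4], [-0.001, 0.01, -0.003]] [ 24.   6. -50.  -7. -12. -80.] 0.0
[[3.65, 0.07, 6.97], [-0.001, 0.01, -0.003]] [ 24.   9. -50.  -9.  -9. -77.] 0.0
[[3.76, 0.07, 7.25], [-0.001, 0.01, -0.003]] [ 24.   9. -50. -10.  -9. -77.] 0.0
```

>>> move_arm(targets=[[[1.0,0.05,1.3],[0,0.01,0]],[[1.84,0.08,2.63],[0,0.01,0]],[[3,0.08,5.3],[0,0.01,0]],[[3.5,0.08,6.6],[0,0.01,0]],[[3.5,0.08,6.6],[0,0.01,0]]])

```text
time_s: 15.12
tcp_pos: [0.4783, 0.0203, 0.0316]
eef_rot: [179.9, 21.7, -151.9]
contact_force: [-0.1, 0.1, -2.1]
gripper_width: 0.0378
gripper_force: 24.9
```

```bash
python3 st.py "(-165,-132,-58,0,0)" "(-165,-132,-60,0,0)"  "(-165,-132,-62,0,0)"
```

```text
15.125 24.899957478046417 [-0.1  0.1 -2.1] [-0.7   1.31  0.02]
eye in hook [-165.2 -129.   151.7] th [0.1 0.4 0. ]
[[-0.02, -0.31, 0.2], [0.001, -0.006, 0.001]] [ 24.   9. -50.  -9.  -9. -77.] 0.0
[[0.05, -0.31, 0.39], [0.001, -0.006, 0.001]] [ 24.   9. -50. -10.  -9. -77.] 0.0
[[0.13, -0.31, 0.57], [0.001, -0.006, 0.001]] [ 24.   9. -50. -10.  -9. -76.] 0.0
```

>>> move_arm(targets=[[[0.04,0,0.09],[0,-0.006,0]],[[0.07,0,0.18],[0,-0.006,0]],[[0.11,0,0.27],[0,-0.006,0]],[[0.11,0,0.27],[0,-0.006,0]]])

```text
time_s: 15.62
tcp_pos: [0.4787, 0.0198, 0.0301]
eef_rot: [180.0, 22.2, -152.0]
contact_force: [0.3, 0.6, -0.8]
gripper_width: 0.0378
gripper_force: 24.9
```

>>> move_arm(targets=[[[0.02,0,0.05],[0,0,0]],[[0.04,0,0.1],[0,0,0]],[[0.04,0,0.1],[0,0,0]]])

```text
time_s: 16.0
tcp_pos: [0.4785, 0.0197, 0.0286]
eef_rot: [180.0, 22.2, -152.0]
contact_force: [-0.3, -0.6, -1.4]
gripper_width: 0.0384
gripper_force: 24.9
```

>>> move_arm(targets=[[[0.02,0,0.05],[0,0,0]],[[0.04,0,0.1],[0,0,0]],[[0.04,0,0.1],[0,0,0]]])

```text
time_s: 16.38
tcp_pos: [0.4789, 0.0198, 0.0279]
eef_rot: [180.0, 22.2, -152.0]
contact_force: [-1.4, -0.5, 4.1]
gripper_width: 0.038
gripper_force: 24.9
```

>>> move_arm(targets=[[[0.02,0,0.05],[0,0,0]],[[0.04,0,0.1],[0,0,0]],[[0.04,0,0.1],[0,0,0]]])

```text
time_s: 16.75
tcp_pos: [0.4793, 0.0199, 0.0277]
eef_rot: [180.0, 22.3, -152.0]
contact_force: [-7.4, -4.0, 19.5]
gripper_width: 0.0376
gripper_force: 25.0
```

>>> move_arm(targets=[[[-0.05,0,-0.11],[0,0,0]],[[-0.05,0,-0.11],[0,0,0]]])

```text
time_s: 17.0
tcp_pos: [0.4785, 0.0198, 0.0277]
eef_rot: [180.0, 22.2, -152.0]
contact_force: [-3.7, -2.3, 6.8]
gripper_width: 0.0377
gripper_force: 25.0
```

>>> move_arm(targets=[[[0,0,0],[0,0,0]],[[0,0,0],[0,0,0]],[[0,0,0],[0,0,0]],[[0,0,0],[0,0,0]],[[0,0,0],[0,0,0]]], jaw=7.5)

```text
time_s: 17.62
tcp_pos: [0.4786, 0.0198, 0.0277]
eef_rot: [180.0, 22.2, -152.0]
contact_force: [0.4, -0.2, 0.2]
gripper_width: 0.0744
gripper_force: 0.0
```

Run:
```python
from fk import *
from plant import *
s=r.get_state();print(s["time_s"],s["gripper_width"],s["contact_force"].round(1))
T=tool_now(); g=T[:3,3]-T[:3,2]*G
X=np.load("X.npy"); C=T@np.linalg.inv(X); print("carrier",C[:3,3].round(4),Ro.from_matrix(C[:3,:3]).as_euler('zyx',degrees=True).round(1))
Tt=T[:3,:3]; rows([(g-Tt[:,2]*.06,Tt),(g-Tt[:,2]*.12,Tt)]); 
j,e=ik(g-Tt[:,2]*.12,Tt,s["joints"]);print(j.round(),e)
j,e=ik(np.r_[C[:2,3],.30],Rt(np.radians(28),0),j);print(j.round(),e)
for y in (28+90,28-90):
    print(y,[ (lambda q:(q[0].round().tolist(),round(q[1],3)))(ik(np.r_[C[:2,3],z],Rt(np.radians(y),0),[24,0,-20,0,-80,7 if y>28 else -160.])) for z in (.30,.13)])
```

```text
17.625 0.07440708657189458 [ 0.4 -0.2  0.2]
carrier [0.4926 0.0273 0.    ] [28.  -0.1  0.1]
[[0.0, 0.0, -6.0], [0.0, 0.0, 0.0]] d=0.060
[[-0.0, -0.0, -12.0], [0.0, 0.0, 0.0]] d=0.120
[ 24.  -9. -49.  -3. -28. -84.] 3.885780586188048e-15
[ 26.   1. -16.  -0. -72. -88.] 8.881784197001252e-15
118 [([26.0, 1.0, -16.0, -0.0, -72.0, 2.0], np.float64(0.0)), ([26.0, 10.0, -31.0, -0.0, -49.0, 2.0], np.float64(0.0))]
-62 [([24.0, 2.0, -15.0, -2.0, -73.0, -173.0], np.float64(0.105)), ([24.0, 10.0, -29.0, -2.0, -50.0, -173.0], np.float64(0.1))]
```

>>> move_arm(targets=[[[0,0,-2],[0,0,0]],[[0,0,-5],[0,0,0]],[[0,0,-9],[0,0,0]],[[0,0,-13],[0,0,0]],[[0,0,-15],[0,0,0]]], jaw=8.5)

```text
time_s: 18.25
tcp_pos: [0.4286, -0.007, 0.1689]
eef_rot: [180.0, 22.4, -152.0]
contact_force: [1.0, -1.2, -0.2]
gripper_width: 0.0852
gripper_force: 0.0
```

Run:
```python
from fk import *
from plant import *
print(r.get_state()["time_s"])
C=np.array([.4926,.0273]); T=Rt(np.radians(118),0)
a=np.radians(118)
rows([(np.r_[C,.30],Rt(np.radians(28),.19)),(np.r_[C,.32],Rt(a-.9,0)),(np.r_[C,.32],T)])
for c in ("scene","side"):
    viewer.capture(c)
    print([(p["location"],round(p["score"],2)) for p in pinpoint("carrier_mid",c)][:6])
    for p in outline_of("jar",c)[:2]: 
        print(c,np.round(p["box"]),p["score"])
```

```text
18.25
[[-11.33, 0.02, -7.52], [0.0, 0.2, 0.001]] d=0.136
[[-11.75, 0.02, -9.47], [-0.131, 0.376, -0.662]] d=0.151
[[-11.75, 0.02, -9.47], [-0.306, 0.306, -1.548]] d=0.151
[([274.9, 224.5], 0.96), ([209.7, 309.9], 0.87), ([236.1, 146.2], 0.6), ([176.4, 262.1], 0.57), ([202.9, 283.8], 0.51)]
[([236.1, 269.6], 0.83), ([247.8, 250.6], 0.68), ([224.7, 300.8], 0.68), ([198.7, 184.2], 0.65), ([165.7, 226.1], 0.62), ([275.1, 255.0], 0.23)]
side [278. 289. 321. 341.] 0.72
```

>>> move_arm(targets=[[[-2.2,0,-5.5],[0,0,0]],[[-4.5,0,-10],[-0.02,0.08,-0.15]],[[-7.5,0,-10],[-0.05,0.2,-0.3]],[[-10,0,-9.7],[-0.09,0.3,-0.46]],[[-11.7,0,-9.5],[-0.131,0.376,-0.64]]])

```text
time_s: 19.18
tcp_pos: [0.4941, 0.0279, 0.2973]
eef_rot: [179.7, 0.3, -115.7]
contact_force: [-0.3, -0.2, -0.1]
gripper_width: 0.085
gripper_force: 0.0
```

Run:
```python
from fk import *
C=np.array([.4926,.0273]); rows([(np.r_[C,.32],Rt(np.radians(118),0))])
```

```text
[[0.11, 0.11, -0.39], [0.003, 0.007, -0.938]] d=0.004
```

>>> move_arm(targets=[[[0,0,0],[0,0,-0.18]],[[0,0,0],[0,0,-0.36]],[[0,0,0],[0,0.005,-0.55]],[[0,0,0],[0,0.005,-0.73]],[[0.1,0.1,-0.3],[0,0.007,-0.92]]])

```text
time_s: 19.8
tcp_pos: [0.4913, 0.0268, 0.2997]
eef_rot: [179.9, 0.1, -63.1]
contact_force: [0.5, -0.4, -1.0]
gripper_width: 0.0849
gripper_force: 0.0
```

>>> move_arm(targets=[[[0,0,0],[0,0,-0.018]],[[0,0,0],[0,0,-0.018]]])

```text
time_s: 20.05
tcp_pos: [0.4913, 0.0267, 0.3008]
eef_rot: [-179.9, 0.1, -62.6]
contact_force: [0.6, 0.7, 0.3]
gripper_width: 0.085
gripper_force: 0.0
```

Run:
```python
from fk import *
from plant import *
s=r.get_state();print(s["time_s"],s["tcp_pos"],s["eef_rot"])
d=viewer.capture("wrist"); np.savez("cal_wrist.npz",K=d["intrinsics"],T=d["camera_from_world"]); W=cal("wrist")
a=d["image"].astype(int); m=((a[...,0]-a[...,2]>30)&(a[...,0]-a[...,1]>15)).astype(np.uint8)
n,l,st,ct=cv2.connectedComponentsWithStats(m)
for k in range(1,n):
    if st[k,4]>60: print("blue",st[k].tolist(),ct[k].round(1))
yw=np.radians(28);Rc=Ro.from_euler('z',yw).as_matrix();C=np.array([.4926,.0273,0])
for q in [(-.025,-.019,.06),(.025,-.019,.06),(.025,.019,.06),(-.025,.019,.06),(0,-.015,.161),(0,.015,.161)]: print(q,proj(C+Rc@q,*W).round(1))
for n in ("jar","jar_floor"):
    print(n,[(np.round(p["location"],1),round(p["score"],2)) for p in pinpoint(n,"wrist")][:2])
for p in outline_of("jar","wrist")[:2]: print(np.round(p["box"]),p["score"])
cv2.imwrite("pics/nv1.png",d["image"]); np.save("m.npy",m)
```

```text
20.05 [0.49134282 0.02673248 0.30081992] [-1.79941580e+02  8.80202649e-02 -6.26355283e+01]
blue [239, 147, 36, 18, 245] [257.4 151.7]
blue [194, 150, 15, 13, 107] [201.1 155.5]
blue [240, 165, 35, 19, 142] [258.5 172.7]
(-0.025, -0.019, 0.06) [[274.2 147.5]]
(0.025, -0.019, 0.06) [[237.3 147.9]]
(0.025, 0.019, 0.06) [[238.1 175.3]]
(-0.025, 0.019, 0.06) [[274.1 174.9]]
(0, -0.015, 0.161) [[255.7 165.4]]
(0, 0.015, 0.161) [[256.  193.4]]
jar [(array([ 49.3, 297.5]), 0.93)]
jar_floor [(array([ 48.4, 295.2]), 0.93)]
[267.   0. 342.  83.] 0.8
```

Run:
```python
from fk import *
C=np.array([.4918,.0270]); T=Rt(np.radians(118),0); rows([(np.r_[C,.23],T),(np.r_[C,.128],T)])
```

```text
[[0.0, -0.04, 9.03], [-0.002, 0.001, -0.009]] d=0.090
[[0.02, -0.01, 19.23], [-0.002, 0.001, -0.009]] d=0.192
```

>>> move_arm(targets=[[[0,0,4.5],[0,0,-0.009]],[[0,0,9],[-0.002,0,-0.009]],[[0,0,13],[-0.002,0,-0.009]],[[0,0,16],[-0.002,0,-0.009]],[[0,0,16],[-0.002,0,-0.009]]])

```text
time_s: 20.88
tcp_pos: [0.4902, 0.0264, 0.14]
eef_rot: [179.8, 0.1, -62.0]
contact_force: [0.1, 0.4, 0.2]
gripper_width: 0.0851
gripper_force: 0.0
```

>>> move_arm(targets=[[[0,0,1.2],[0,0,0]],[[0,0,2.4],[0,0,0]],[[0,0,3.2],[0,0,0]],[[0,0,3.2],[0,0,0]]])

```text
time_s: 21.38
tcp_pos: [0.4913, 0.0269, 0.1093]
eef_rot: [180.0, 0.1, -61.9]
contact_force: [-0.3, 1.0, 0.3]
gripper_width: 0.0849
gripper_force: 0.0
```

>>> move_arm(targets=[[[0,0,0],[0,0,0]],[[0,0,0],[0,0,0]],[[0,0,0],[0,0,0]],[[0,0,0],[0,0,0]],[[0,0,0],[0,0,0]]], jaw=2.0, squeeze=10)

```text
time_s: 22.0
tcp_pos: [0.4916, 0.0271, 0.1099]
eef_rot: [-180.0, 0.1, -61.9]
contact_force: [0.6, -0.3, -0.1]
gripper_width: 0.0405
gripper_force: 0.0
```

>>> move_arm(targets=[[[0,0,0],[0,0,0]],[[0,0,0],[0,0,0]],[[0,0,0],[0,0,0]],[[0,0,0],[0,0,0]],[[0,0,0],[0,0,0]]], jaw=0, squeeze=30)

```text
time_s: 22.62
tcp_pos: [0.4914, 0.027, 0.1096]
eef_rot: [-180.0, 0.1, -61.9]
contact_force: [-0.7, 0.1, -1.8]
gripper_width: 0.005
gripper_force: 30.0
```

>>> move_arm(targets=[[[0,0,-1],[0,0,0]],[[0,0,-4],[0,0,0]],[[0.5,0,-8.5],[0,0,0]],[[2.5,0,-13],[0,0,0]],[[4,0,-15],[0,0,0]]])

```text
time_s: 23.25
tcp_pos: [0.5116, -0.0088, 0.2635]
eef_rot: [-179.7, -0.0, -61.9]
contact_force: [0.2, 1.0, -2.8]
gripper_width: 0.0051
gripper_force: 30.0
```

>>> move_arm(targets=[[[0,0,0],[0,0,0]],[[0,0,0],[0,0,0]]])

```text
time_s: 23.5
tcp_pos: [0.5096, -0.0084, 0.2589]
eef_rot: [180.0, 0.1, -61.9]
contact_force: [0.0, 0.4, -2.0]
gripper_width: 0.0046
gripper_force: 30.0
```

```bash
cat > jar.py <<'E'
from fk import *
from plant import *
obs=[]
def grab(c):
    d=viewer.capture(c); k=(d["intrinsics"],d["camera_from_world"])
    o=outline_of("jar",c)
    for p in o[:2]: print(c,np.round(p["box"]).tolist(),round(p["score"],2),int(p["mask"].sum()))
    print(c,"pp",[(np.round(p["location"],1).tolist(),round(p["score"],2)) for p in pinpoint("jar_floor",c)][:2])
    return (o[0]["mask"].astype(np.uint8),k,d["image"]) if o else (None,k,d["image"])
def hull(v,k,b=(.0315,.0255)):
    R=Ro.from_euler('z',v[2]).as_matrix(); P=[]
    for (a,c,z) in [(.0355,.0295,.066),(b[0],b[1],0)]:
        P+=[[sx*a,sy*c,z] for sx in(-1,1) for sy in (-1,1)]
    u=proj(np.array(P)@R.T+[v[0],v[1],0],*k)
    im=np.zeros((384*4,512*4),np.uint8); cv2.fillConvexPoly(im,cv2.convexHull((u*4+1.5).round().astype(np.int32)),1)
    return cv2.resize(im.astype(np.float32),(512,384),interpolation=cv2.INTER_AREA)
def cost(v,obs):
    c=0
    for m,k,_ in obs:
        h=hull(v,k); c+=1-np.minimum(h,m).sum()/np.maximum(h,m).sum()
    return c
E
python3 - <<'E'
from jar import *
import pickle
from scipy.optimize import minimize
s=r.get_state();print(s["time_s"],s["tcp_pos"],s["gripper_width"],s["gripper_force"])
o=[grab(c) for c in ("wrist","scene","side")]; pickle.dump(o,open("o1.pkl","wb"))
o=[x for x in o if x[0] is not None and x[0].sum()>200]
for sub in [o]+[[x] for x in o]:
    best=None
    for yw in np.radians([-60,-30,0,30,60,90]):
        q=minimize(cost,[.505,-.136,yw],args=(sub,),method='Nelder-Mead',options=dict(initial_simplex=np.array([[.505,-.136,yw],[.515,-.136,yw],[.505,-.126,yw],[.505,-.136,yw+.3]]),maxiter=80))
        print(np.r_[q.x[:2].round(4),np.degrees(q.x[2]).round(1)],round(q.fun/len(sub),3),end=" | ")
    print()
E
```

```text
23.5 [ 0.50959642 -0.00837802  0.25892005] 0.00464532772458073 29.99553768429905
wrist [267.0, 27.0, 349.0, 111.0] 0.73 3879
wrist pp [([76.8, 303.6], 0.68)]
scene [341.0, 178.0, 373.0, 212.0] 0.61 869
scene [313.0, 140.0, 339.0, 191.0] 0.15 678
scene pp [([201.7, 352.8], 0.87)]
side [275.0, 290.0, 320.0, 340.0] 0.67 1773
side pp [([326.0, 293.7], 0.97)]
[  0.5096  -0.1333 -18.6   ] 0.116 | [  0.5094  -0.1327 -19.2   ] 0.117 | [  0.5098  -0.1328 -18.8   ] 0.116 | [  0.5096  -0.1335 -18.7   ] 0.116 | [ 0.5108 -0.1333 76.5   ] 0.208 | [ 0.5105 -0.1329 73.8   ] 0.207 | 
[  0.5102  -0.1332 -17.2   ] 0.053 | [  0.5101  -0.1333 -17.    ] 0.053 | [  0.5099  -0.1335 -17.    ] 0.053 | [ 0.5159 -0.1297 72.8   ] 0.215 | [ 0.5115 -0.1317 63.3   ] 0.216 | [ 0.5144 -0.1297 72.9   ] 0.215 | 
[  0.504  -0.13  -67.1  ] 0.195 | [  0.5063  -0.1283 -19.6   ] 0.079 | [  0.5062  -0.1288 -19.2   ] 0.077 | [ 0.504  -0.1277 56.7   ] 0.163 | [ 0.5066 -0.1286 53.2   ] 0.159 | [ 0.5048 -0.1282 94.    ] 0.201 | 
[  0.5065  -0.1382 -18.1   ] 0.068 | [  0.5066  -0.1382 -18.2   ] 0.068 | [  0.5068  -0.139  -20.1   ] 0.067 | [ 0.5096 -0.1412 28.7   ] 0.181 | [ 0.5081 -0.1388 79.3   ] 0.182 | [ 0.5084 -0.1364 78.9   ] 0.18 |
```

Run:
```python
from fk import *
T=Rt(np.radians(72),0)
rows([(np.array([.541,-.038,.278]),T)])
j,e=ik([.541,-.038,.278],T,[10,0,-20,0,-70,0.]);print(j.round(),e)
j,e=ik([.51,-.133,.16],T,j);print(j.round(),e)
```

```text
[[4.06, -1.3, 0.03], [0.0, 0.001, 0.805]] d=0.043
[ 17.   7. -13.  -0. -70. -35.] 1.554312234475219e-14
[  7.  11. -25.  -0. -54. -25.] 4.4948675544983037e-11
```

>>> move_arm(targets=[[[1,-0.3,0],[0,0,0.16]],[[2,-0.6,0],[0,0,0.33]],[[3,-0.9,0],[0,0,0.5]],[[3.6,-1.1,0],[0,0,0.66]],[[4,-1.3,0],[0,0,0.805]]])

```text
time_s: 24.58
tcp_pos: [0.5409, -0.0378, 0.2595]
eef_rot: [180.0, 0.1, -108.3]
contact_force: [0.7, -0.3, -1.5]
gripper_width: 0.0048
gripper_force: 30.0
```

>>> move_arm(targets=[[[0,0,0],[0,0,0]],[[0,0,0],[0,0,0]]])

```text
time_s: 24.82
tcp_pos: [0.5406, -0.0376, 0.2596]
eef_rot: [180.0, 0.1, -107.9]
contact_force: [0.9, 0.0, -1.1]
gripper_width: 0.0052
gripper_force: 30.0
```

```bash
cat > jw.py <<'E'
from jar import *
from scipy.optimize import minimize
s=r.get_state();print(s["time_s"],s["tcp_pos"],s["eef_rot"],s["contact_force"].round(1))
o=grab("wrist"); k=o[1]
v0=[.5100,-.1330,np.radians(-17.5)]
q=minimize(cost,v0,args=([o],),method='Nelder-Mead',options=dict(initial_simplex=np.array([v0,[.515,-.133,v0[2]],[.51,-.128,v0[2]],[.51,-.133,v0[2]+.15]]),maxiter=80))
print("jar",q.x[:2].round(4),np.degrees(q.x[2]).round(1),round(q.fun,3))
a=o[2].astype(int); m=((a[...,0]-a[...,2]>30)&(a[...,0]-a[...,1]>15)).astype(np.uint8); m[:100]=0
u=np.flatnonzero(m[:, 200:310].sum(1)>8); print("blue rows",u.min(),u.max())
for w in (u.min()+2,u.min()+8,u.min()+14): x=np.flatnonzero(m[w,200:310])+200; print(w,x.min(),x.max())
T=tool_now(); Rc=T[:3,:3]@Ro.from_euler('x',180,degrees=True).as_matrix()@Ro.from_euler('z',-90,degrees=True).as_matrix()
# carrier frame: z up, x along tool y
Rc=np.c_[T[:3,1],np.cross([0,0,1.],T[:3,1]),[0,0,1.]]
c=T[:3,3]-[0,0,.1096]
for qn in [(-.025,-.019,0),(.025,-.019,0),(-.025,.019,0),(.025,.019,0),(-.025,-.019,.06),(.025,-.019,.06),(-.025,.019,.06),(.025,.019,.06)]: print(qn,proj(c+Rc@qn,*k).round(1))
print("yaw carrier x",np.degrees(np.arctan2(Rc[1,0],Rc[0,0])))
E
python3 jw.py
```

```text
24.825 [ 0.54058816 -0.03755136  0.25962803] [ 1.79965914e+02  7.51685289e-02 -1.07855576e+02] [ 0.9  0.  -1.1]
wrist [221.0, 51.0, 289.0, 107.0] 0.78 3556
wrist pp [([84.5, 257.4], 0.68)]
jar [ 0.5094 -0.1339] -16.9 0.033
blue rows 175 307
177 260 282
183 225 288
189 232 282
(-0.025, -0.019, 0) [[230.8 205.9]]
(0.025, -0.019, 0) [[282.8 205.9]]
(-0.025, 0.019, 0) [[229.8 167. ]]
(0.025, 0.019, 0) [[283.9 167. ]]
(-0.025, -0.019, 0.06) [[224.3 231.8]]
(0.025, -0.019, 0.06) [[289.8 231.9]]
(-0.025, 0.019, 0.06) [[222.8 183.7]]
(0.025, 0.019, 0.06) [[291.5 183.8]]
yaw carrier x 162.06412911995506
```

Run:
```python
from jar import *
d=viewer.capture("wrist"); a=cv2.GaussianBlur(d["image"],(3,3),0).astype(int); cv2.imwrite("pics/nv2.png",d["image"])
for u in (228,236,246,257,268,278,286):
    print(u," ".join(f"{w}:{a[w,u,0]},{a[w,u,1]},{a[w,u,2]}" for w in range(160,240,4)))
```

```text
228 160:122,159,183 164:125,162,183 168:124,156,173 172:98,107,115 176:83,66,68 180:83,62,62 184:129,80,65 188:129,99,93 192:117,129,140 196:112,127,137 200:113,127,138 204:114,129,139 208:111,122,131 212:100,100,104 216:95,86,84 220:89,74,70 224:42,40,41 228:32,33,35 232:32,32,34 236:29,31,31
236 160:120,156,179 164:113,148,174 168:89,82,90 172:83,62,62 176:82,61,59 180:81,58,57 184:129,79,64 188:130,86,71 192:114,92,84 196:115,92,85 200:116,94,85 204:94,78,73 208:91,76,72 212:88,73,68 216:84,68,63 220:82,65,61 224:50,49,50 228:40,39,42 232:36,37,39 236:35,35,36
246 160:101,132,149 164:122,156,168 168:93,86,88 172:82,59,57 176:81,57,56 180:81,56,53 184:131,80,62 188:132,88,72 192:118,102,93 196:124,106,97 200:123,106,97 204:111,99,92 208:106,95,89 212:107,96,89 216:106,94,87 220:104,92,86 224:43,42,43 228:36,36,38 232:33,34,35 236:27,26,28
257 160:114,144,165 164:114,144,164 168:87,77,81 172:82,56,53 176:83,56,51 180:97,61,53 184:134,82,61 188:121,70,53 192:80,52,45 196:80,51,44 200:78,48,40 204:78,47,39 208:63,40,36 212:59,38,34 216:59,37,33 220:66,40,33 224:59,37,31 228:56,33,27 2
[... 167 characters left out ...]
 200:110,80,67 204:89,68,62 208:85,67,63 212:84,67,61 216:83,66,60 220:78,62,56 224:60,62,62 228:58,61,63 232:53,56,57 236:46,49,50
278 160:92,120,141 164:90,118,139 168:83,68,71 172:80,54,52 176:80,53,50 180:80,52,48 184:132,80,59 188:139,83,61 192:129,84,66 196:130,85,66 200:124,81,62 204:88,62,53 208:75,51,45 212:68,46,41 216:61,41,37 220:60,41,36 224:33,31,32 228:31,31,34 232:29,29,31 236:26,26,29
286 160:95,124,145 164:92,120,141 168:91,119,140 172:88,109,126 176:85,85,95 180:80,55,55 184:136,83,62 188:134,106,101 192:115,142,161 196:120,147,167 200:120,148,168 204:112,139,159 208:112,139,159 212:111,137,155 216:99,117,132 220:76,78,86 224:37,35,38 228:30,30,33 232:29,29,31 236:31,31,31
```

Run:
```python
from fk import *
T=Rt(np.radians(72.5),0)
rows([(np.array([.5095,-.1337,z+.1096+G]),T) for z in (.15,.08,.06,.004)])
```

```text
[[10.11, -0.0, 0.0], [0.0, 0.001, -0.008]] d=0.101
[[10.12, -0.01, 7.0], [0.0, 0.001, -0.008]] d=0.123
[[10.13, -0.01, 9.0], [0.0, 0.001, -0.008]] d=0.136
[[10.13, -0.01, 14.6], [0.0, 0.001, -0.008]] d=0.178
```

>>> move_arm(targets=[[[2.5,0,0],[0,0,-0.008]],[[5.5,0,0],[0,0,-0.008]],[[8,0,1],[0,0,-0.008]],[[10.1,0,3.5],[0,0,-0.008]],[[10.1,0,6],[0,0,-0.008]]])

```text
time_s: 25.65
tcp_pos: [0.509, -0.1346, 0.1992]
eef_rot: [-180.0, 0.1, -107.6]
contact_force: [1.0, -0.2, -1.3]
gripper_width: 0.0047
gripper_force: 30.0
```

>>> move_arm(targets=[[[0,0,0.5],[0,0,0]],[[0,0,1],[0,0,0]],[[0,0,1],[0,0,0]],[[0,0,1],[0,0,0]]])

```text
time_s: 26.15
tcp_pos: [0.51, -0.1333, 0.1903]
eef_rot: [-180.0, 0.1, -107.5]
contact_force: [0.6, -0.5, -1.8]
gripper_width: 0.0047
gripper_force: 30.0
```

Run:
```python
from fk import *
from plant import *
s=r.get_state();print(s["time_s"],s["contact_force"].round(1))
rows([(np.array([.5095,-.1337,z+.1096+G]),Rt(np.radians(72.5),0)) for z in (.08,.06,.004)])
for c in ("scene","side"):
    d=viewer.capture(c); k=(d["intrinsics"],d["camera_from_world"])
    print(c,"floor pred",proj([.5095,-.1337,.004],*k).round(1),[np.round(p["location"],1).tolist()[::-1] for p in pinpoint("jar_floor",c)][:1],"mid pred",proj([.5095,-.1337,.0805+.08],*k).round(1),[np.round(p["location"],1).tolist()[::-1] for p in pinpoint("carrier_mid",c)][:5])
```

```text
26.15 [ 0.6 -0.5 -1.8]
[[0.05, 0.03, 0.07], [-0.001, 0.002, -0.001]] d=0.001
[[0.05, 0.03, 2.07], [-0.001, 0.002, -0.001]] d=0.021
[[0.06, 0.04, 7.67], [-0.001, 0.002, -0.001]] d=0.077
scene floor pred [[355.3 201.7]] [[351.9, 205.6]] mid pred [[365.7 162.3]] [[364.2, 163.3], [282.2, 203.8], [224.3, 274.4], [222.6, 178.7], [144.5, 237.1]]
side floor pred [[295.  323.2]] [[294.3, 324.5]] mid pred [[301.4 261.7]] [[226.4, 168.3], [299.6, 260.8], [181.5, 199.9], [269.1, 237.8]]
```

>>> move_arm(targets=[[[0.05,0.03,0.5],[0,0,0]],[[0.05,0.03,0.9],[0,0,0]],[[0.05,0.03,1.3],[0,0,0]],[[0.05,0.03,1.5],[0,0,0]],[[0.05,0.03,1.6],[0,0,0]]])

```text
time_s: 27.08
tcp_pos: [0.509, -0.1339, 0.1734]
eef_rot: [180.0, 0.1, -107.6]
contact_force: [0.9, -0.3, -1.0]
gripper_width: 0.0047
gripper_force: 30.0
```

>>> move_arm(targets=[[[0,0,0.15],[0,0,0]],[[0,0,0.3],[0,0,0]],[[0,0,0.45],[0,0,0]],[[0,0,0.45],[0,0,0]]])

```text
time_s: 27.58
tcp_pos: [0.5089, -0.1339, 0.1689]
eef_rot: [180.0, 0.1, -107.6]
contact_force: [0.4, 0.7, -2.4]
gripper_width: 0.005
gripper_force: 30.0
```

>>> move_arm(targets=[[[0,0,0.4],[0,0,0]],[[0,0,0.8],[0,0,0]],[[0,0,1.2],[0,0,0]],[[0,0,1.5],[0,0,0]],[[0,0,1.5],[0,0,0]]])

```text
time_s: 28.2
tcp_pos: [0.5088, -0.1339, 0.1537]
eef_rot: [179.9, 0.1, -107.6]
contact_force: [0.0, -0.8, -1.0]
gripper_width: 0.0045
gripper_force: 30.0
```

>>> move_arm(targets=[[[0,0,0.5],[0,0,0]],[[0,0,1],[0,0,0]],[[0,0,1.5],[0,0,0]],[[0,0,1.8],[0,0,0]],[[0,0,1.8],[0,0,0]]])

```text
time_s: 28.82
tcp_pos: [0.5089, -0.1339, 0.1357]
eef_rot: [179.9, 0.1, -107.6]
contact_force: [-0.3, 0.1, -1.9]
gripper_width: 0.0053
gripper_force: 30.0
```

Underside is at about 26 mm and the floor is at TCP z ≈ 0.1136.

>>> move_arm(targets=[[[0,0,0.5],[0,0,0]],[[0,0,1],[0,0,0]],[[0,0,1.5],[0,0,0]],[[0,0,1.9],[0,0,0]],[[0,0,1.9],[0,0,0]]])

```text
time_s: 29.45
tcp_pos: [0.5088, -0.1338, 0.1166]
eef_rot: [179.9, 0.1, -107.6]
contact_force: [-0.4, 0.4, -2.1]
gripper_width: 0.0045
gripper_force: 30.0
```

>>> move_arm(targets=[[[0,0,0.08],[0,0,0]],[[0,0,0.16],[0,0,0]],[[0,0,0.24],[0,0,0]],[[0,0,0.24],[0,0,0]]])

```text
time_s: 29.95
tcp_pos: [0.509, -0.1338, 0.1146]
eef_rot: [180.0, 0.1, -107.6]
contact_force: [-0.6, -0.0, -2.5]
gripper_width: 0.0049
gripper_force: 30.0
```

>>> move_arm(targets=[[[0,0,0.06],[0,0,0]],[[0,0,0.12],[0,0,0]],[[0,0,0.12],[0,0,0]]])

```text
time_s: 30.32
tcp_pos: [0.5091, -0.1339, 0.1137]
eef_rot: [180.0, 0.1, -107.6]
contact_force: [-0.1, 1.3, 0.0]
gripper_width: 0.0047
gripper_force: 30.0
```

>>> move_arm(targets=[[[0,0,0.06],[0,0,0]],[[0,0,0.06],[0,0,0]],[[0,0,0.06],[0,0,0]]])

```text
time_s: 30.7
tcp_pos: [0.5092, -0.1339, 0.1136]
eef_rot: [-180.0, 0.1, -107.6]
contact_force: [-2.9, 0.9, 6.6]
gripper_width: 0.0047
gripper_force: 30.0
```

>>> move_arm(targets=[[[0,0,0],[0,0,0]],[[0,0,0],[0,0,0]],[[0,0,0],[0,0,0]],[[0,0,0],[0,0,0]]], jaw=4.0)

```text
time_s: 31.2
tcp_pos: [0.509, -0.1338, 0.1128]
eef_rot: [180.0, 0.1, -107.6]
contact_force: [0.6, -0.4, 0.1]
gripper_width: 0.0374
gripper_force: 0.0
```

>>> move_arm(targets=[[[0,0,-1.5],[0,0,0]],[[0,0,-4],[0,0,0]],[[0,0,-8],[0,0,0]],[[0,0,-12],[0,0,0]],[[0,0,-16],[0,0,0]]])

```text
time_s: 31.82
tcp_pos: [0.5089, -0.1342, 0.2755]
eef_rot: [-180.0, 0.1, -107.6]
contact_force: [0.9, -0.3, 0.2]
gripper_width: 0.0407
gripper_force: 0.0
```

>>> move_arm(targets=[[[-2,0,0],[0,0,0]],[[-5,0,0],[0,0,0]],[[-8,0,0],[0,0,0]],[[-8,0,0],[0,0,0]]])

```text
time_s: 32.33
tcp_pos: [0.5335, -0.0561, 0.273]
eef_rot: [180.0, 0.1, -107.5]
contact_force: [-0.6, 0.0, -0.7]
gripper_width: 0.0401
gripper_force: 0.0
```

Run:
```python
from jar import *
s=r.get_state();print(s["time_s"],s["tcp_pos"],s["contact_force"].round(1))
for c in ("wrist","scene","side"):
    d=viewer.capture(c); k=(d["intrinsics"],d["camera_from_world"])
    for n,P in dict(jar_floor=[.5095,-.1337,.004],carrier_mid=[.509,-.134,.0845],bottle_mid=[.476,.396,.044],vial_mid=[.655,.001,.032],dish_mid=[.696,-.134,.008]).items():
        print(c,n,proj(P,*k)[0].round(1),[np.round(p["location"],1).tolist()[::-1] for p in pinpoint(n,c)][:4])
```

```text
32.325 [ 0.53345571 -0.05606942  0.27303201] [-0.6  0.  -0.7]
wrist jar_floor [256.2  99.5] []
wrist carrier_mid [256.7  97.8] [[264.5, 254.9], [258.7, 97.5], [133.2, 135.5]]
wrist bottle_mid [367.  399.6] []
wrist vial_mid [188.7 222.7] [[191.2, 217.6]]
wrist dish_mid [131.4 140.3] [[132.6, 137.8], [277.2, 312.3]]
scene jar_floor [355.3 201.7] [[354.3, 202.4]]
scene carrier_mid [360.6 182.4] [[147.4, 236.9], [360.5, 183.0], [262.3, 178.9], [280.8, 202.0]]
scene bottle_mid [177. 276.] [[179.3, 273.7]]
scene vial_mid [287.7 175.1] [[357.6, 200.8], [290.5, 177.3]]
scene dish_mid [320.5 157. ] [[320.3, 156.5], [359.6, 183.7]]
side jar_floor [295.  323.2] [[295.1, 324.7]]
side carrier_mid [298.  293.5] [[302.0, 221.6], [297.4, 294.5], [228.3, 166.5], [272.4, 238.0]]
side bottle_mid [196.2 188.9] [[193.7, 190.0]]
side vial_mid [319.4 252.7] [[295.6, 326.6], [316.4, 257.0]]
side dish_mid [369.9 293.2] [[368.7, 293.7]]
```

The carrier stands on the jar floor in all three views, and the jar and bystanders have not moved.

```bash
python3 -c "
from plant import r
print(r.close_job())"
```

```text
the job is handed in; nothing more can be done
None
```

The blue carrier is off the hook, was stood upright on the bench and let go, and now stands released on the jar floor. The job was handed in at about 32.5 s, with the jar and the bystanders within a few pixels of where they started; no verdict came back.

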